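# Turn the pH meter round in the spring clip and dock it to charge

## Robot

A 7-joint arm with a two-finger parallel gripper is mounted at the origin on the work surface; the furniture and walls round the work are solid. World frame = base frame: x ahead of the robot, y to its left, z up, the work surface at z = 0. Lengths are in mm, angles in rad, forces in N, time in s.
With the tool pointing down it reaches from about 425 to 925 mm from the base axis. Payload 6.8 kg.
Tool frame: the origin (TCP) lies midway between the tips of the shut fingers; the grasp point (between the pads) lies 19 mm behind it; z points along the fingers, y is the line along which they close (so a half turn about z gives the same grasp; the last joint's range is limited). The gripper opens to 85 mm and grips with 20 to 120 N. Pads are 22 mm wide; open, the fingers measure 114 mm over their backs; the gripper's body (76 mm by 85 mm) begins 54 mm behind the grasp point. The pads swing forward as they close: fully open they stand 13 mm farther back than shut.
Start: joints at [-0.108, 0.477, 0.022, 1.555, -0.011, 1.109, -0.083], TCP at [675.017, 0.007, 205.308] pointing down, gripper open.
Joint ranges: [-2.96, 2.96], [-0.34, 2.1], [-1.41, 1.46], [0.24, 2.44], [-1.37, 4.51], [0.17, 1.92], [-2.96, 2.96]. Speed limits (rad/s): [2.39, 2.39, 3.14, 3.14, 3.14, 3.14, 3.14].

## Interface

Orientations are given as a unit quaternion [w, x, y, z].
In Python, from station import monitor, viewer, ticket, models gives the robot as it stands.
- The arm moves only by the tool carry_out, never from a script. Its argument "targets" is a list that holds one entry, the list of rows, each a list of 7 numbers: the turn, a rotation vector about the tool's x, y, z each as a share of pi/2 rad, from -1 to 1, then the shift along the tool's x, y, z each as a share of 30 cm, from -1 to 1, then the closure, from 0 (fully open) to 1 (shut). In form: [[[rx, ry, rz, dx, dy, dz, jaw], ...]]. A call has 1 to 8 rows; each row shifts and turns the commanded pose from where the row before left it, along the tool's axes as they then stand; what a row does not reach is not made up. A row lasts 1/10 s, in which the tool goes at most 50 mm and 8.59 degrees, less where a joint would pass 70% of its speed; a pose out of reach is approached as far as the arm can. A call with a number of a shift or a turn outside -1 to 1 is refused whole. A call with a gripper value outside its range is refused whole. The fingers move at their own pace and stop on an object; "grip_force" is the grip in N (left out, the last holds). Time passes only in rows, so rows that do not move let the fingers close. It gives the time, the measured TCP pose, the force, the opening and the grip force at its end, in the units of the state.
- monitor.get_state(): the state, without advancing time (a new reading comes with each control period).
- viewer.capture(name): name is "scene" or "side" or "wrist"; returns (picture, depth): 384x512x3 uint8, blue, green, red; 384x512 float32, mm along the optical axis (not along the pixel's ray), 0 where there is no reading.
- viewer.camera_params(name): a dict with "intrinsics" (3x3 intrinsics, pixels), "rvec" (rotation vector, rad) and "tvec" (3), from world to camera coordinates, as OpenCV has them. Camera axes: x right, y down, z forward; pixel columns grow to the right and rows downward; lengths in mm; the calibration is good to about 2 mm. A picture is of the moment at which its call begins: read the wrist's pose just before it. camera_params takes no time and is no camera call; for the wrist camera it gives the pose at the moment of the call.
- ticket.sign_off(): hands the job in; it is judged then, once.
Trained networks look in the newest picture that a camera, given by its name, has taken for a name from the list of things; names that differ only in an ending like _2 or _b are one class to them, and where a whole thing is asked for, a point or a joint stands for the part that bears it (a point fixed in the world has none). Each returns a list of dicts, best first, with "score" (0 to 1); they miss things now and then, are a little off and sometimes report something else, mostly with a low value. They report only what shows in the picture. A call takes as long as a camera call. They do not tell look-alikes from the thing itself.
- models.recognise(target, camera): "point" ([column, row] in pixels, amid what is visible of it).
- models.cut_out(target, camera): "mask" (384x512 bool, what is visible of it) and "point" ([column, row] in pixels, amid what is visible of it).
- models.pinpoint(target, camera): "point" ([column, row] in pixels: a listed point, or the origin of a listed thing).
The state is a dict: "time_s": time; "qpos": joint angles; "joint_velocities": joint speeds; "joint_efforts": joint torques, N m; "eef_pos": TCP position; "tool_rot": TCP orientation; "ft_force": force on the tool from outside, world axes, zero at the start; "torque": the same for the moment, N m; "gripper_width": finger opening in mm; "grasp_force": force on a finger pad.
Only numpy, scipy, OpenCV 4.12 (cv2) and the standard library are available. Lean on these libraries where they do the work, as an engineer would, in place of code of your own. Each camera call takes 0.05 s, during which the arm holds its last target. There are 200 camera calls.

## Task

The pocket pH meter is parked electrode-first in its sleeve and needs charging butt-first. Draw it out by the butt, press the middle of its body down into the spring clip until it snaps home and let go of it there, then take it by its electrode half, lift it out reversed, and push it butt-first fully home into the charging dock. Never handle the glass electrode or let it come down to the bench, and leave the bottle, the beaker and the tape roll where they are.

Things in the scene. Friction and masses are not known exactly. Their poses are not given: they have to be found in the camera images.
- meter: pocket pH meter, 165 mm long, 110 g, lying display up. Origin: middle of its body's underside; +x to the electrode. Body x -55 (butt) to 55: black skirt 28 mm wide, z 0 to 14, under a yellow shell 20 mm wide, z 14 to 30. Fingers pinch the shell (tips stop on the skirt at z 14). Then black neck x 55 to 80, 16 wide, z 4 to 16; glass electrode x 80 to 110. Centre of mass near x = 3
- meter_tip (a point): end of the meter's glass electrode (11 mm diameter): x = 110 mm, z = 10 mm in the meter's frame
- meter_face (a point): middle of the meter body's end face above the neck, x = 55 mm, z = 23 mm in the meter's frame; the face looks to +x, 20 mm wide, z 16 to 30, and can be pushed on toward the butt
- sleeve_mouth (a point): grey parking sleeve with clear roof, fixed: middle of its mouth at floor level, 50 mm above the bench. +x goes in (120 mm deep); draw the meter out along -x, at least 110 mm. Inside 34 mm wide, 38 high; outside 44 wide, roof top 42 above this point; foot 62 wide. A 30 mm wide floor ledge runs 45 mm before the mouth. The parked meter lies along +x with about 58 mm of the butt end showing
- clip_seat (a point): spring clip, fixed, on a black post with aluminium foot 80 x 90 mm: middle of its flat seat, 50 mm above the bench, where the meter's underside rests when home. It holds the meter's body along its x axis, either way round, with the body's middle in the clip. Seated, the meter's top is 30 mm above this point, about level with the top of the jaws
- clip_mouth (a point): middle between the two sprung steel jaws' lips, 18 mm above the seat; jaws 36 mm long in x, lips 22 mm apart in y, flaring to 38 mm apart 13 mm higher. A meter lowered in rests on the flare, underside some 23 mm above the seat; a push of some 5 to 15 N down on its top snaps the skirt under the lips. It lifts straight out with a pull of some 5 to 10 N
- dock_mouth (a point): white charging dock, fixed: middle of its mouth at floor level, 50 mm above the bench; +x goes in. Inside 34 mm wide, 38 high, 60 deep to the back wall that stops the butt. Sides flare to about 45 mm, 13 mm before the mouth. Roof and housing tops 42 mm above this point; foot 62 wide. A 30 mm wide ledge, level with the floor, runs 45 mm before the mouth
- dock_home (a point): point on the dock's floor 5 mm inside the mouth where the meter's origin lies when fully home; the electrode then points out along the dock's -x
- bottle: brown bottle with white cap, 52 mm diameter, 98 mm tall, standing; origin under its centre; leave alone
- tape: roll of cream label tape lying flat, 77 mm diameter, 19 mm high; origin under its centre; leave alone
- beaker: clear beaker, 54 mm diameter, 70 mm tall, standing; origin under its centre; leave alone
There are look-alikes about, which are no part of the job. Of the things like the part that bears clip_seat, leave any that is orange, purple or red; of the rest the larger one is meant.

How it is judged (in metres and radians):
On the way, in this order (a step that is already met when the one before it is completed fails the run):
1. the meter is held in the fingers, drawn clear out of the sleeve (contact force between the fingers and meter above 1 N and x of meter_tip in the frame of sleeve_mouth below 0 m), for 0.1 s.
2. the meter's body is seated in the spring clip (down on the seat to 3 mm, middle of the body within 25 mm of the clip, along the clip) and let go (contact force between the fingers and meter below 0.1 N and z of meter in the frame of clip_seat between -0.003 and 0.003 m and horizontal distance between meter and clip_seat below 0.025 m and angle between the x axis of meter and the x axis of clip_seat, either way round below 0.15 rad and angle between meter's own z axis and vertical below 0.12 rad), for 0.3 s.
3. the meter is held by its electrode half and lifted out of the clip (contact force between the fingers and meter above 1 N and x of the grasp point in the frame of meter above 0.01 m and z of meter in the frame of clip_seat above 0.025 m), for 0.1 s.
At the end, for the whole second after the job is handed in: The meter rests released in the charging dock, display up, butt within 4 mm of the dock's back wall, its body on the dock floor (5 mm) and between its walls, electrode pointing out of the mouth (x of meter in the frame of dock_mouth above 0.001 m and x of meter_tip in the frame of dock_mouth below -0.08 m and y of meter in the frame of dock_mouth between -0.006 and 0.006 m and z of meter in the frame of dock_mouth below 0.005 m and angle between meter's own z axis and vertical below 0.12 rad and linear speed of meter below 0.02 m/s); the robot touches nothing.
It fails at once if the electrode tip comes down to the bench (below 15 mm) (height (world z) of meter_tip below 0.015 m).
It fails at once if the fingers grip or press the glass electrode (contact force between the fingers and meter above 2 N and x of the grasp point in the frame of meter above 0.085 m).
It fails at once if the bottle, the tape roll or the beaker is moved more than 30 mm (distance of any of bottle, tape, beaker from where it was at the start of the episode above 0.03 m).
It also fails if it takes over 72 s, if anything falls off the work surface, if the arm or the gripper's body presses on something with over 40 N, if the wrist force passes 120 N, or if a joint passes its speed limit or range.

## Working session

There is one attempt and no reset: what is moved stays moved. The work goes in short steps, Python scripts to look and compute and a tool call to move; the robot and the scene stay as the last step left them, time stands still between calls to the robot, and variables do not carry over. Pictures are saved under pics/ and viewed, at most 10 in all, crops included, and the job is handed in when it is done.

Besides the shell and the picture viewer there is one more tool, called after "Emit:" by a JSON object that holds its "op" and its "data", one argument or row to a line. carry_out: Moves the arm, as the interface text tells. Shift numbers are shares of 30 cm and turn numbers shares of pi/2 rad, none past 1 either way. Its arguments: {"type":"object","properties":{"targets":{"type":"array","items":{"type":"array","items":{"type":"array","items":{"type":"number","minimum":-1,"maximum":1}}}},"grip_force":{"type":"number"}},"required":["targets"]}

```bash
mkdir -p pics; ls
cat > h.py <<'E'
import numpy as np, cv2
from station import monitor, viewer, ticket, models
def cam(n):
    p=viewer.camera_params(n); K=np.array(p["intrinsics"]); R=cv2.Rodrigues(np.array(p["rvec"],float))[0]; t=np.array(p["tvec"],float).ravel()
    return K,R,t
def ray(c,uv):
    K,R,t=c; d=R.T@np.linalg.inv(K)@np.array([uv[0],uv[1],1.]); return -R.T@t,d
def at_z(c,uv,z):
    o,d=ray(c,uv); return o+d*(z-o[2])/d[2]
def cloud(c,depth):
    K,R,t=c; v,u=np.mgrid[:384,:512]; P=np.stack([(u-K[0,2])/K[0,0],(v-K[1,2])/K[1,1],np.ones(u.shape)],-1)*depth[...,None]
    return (P-t)@R
E
python3 - <<'E'
from h import *
s=monitor.get_state(); print(s["time_s"],s["eef_pos"],s["tool_rot"],s["gripper_width"])
ims={}
for n in("scene","side"):
    im,d=viewer.capture(n); np.savez(f"{n}0.npz",im=im,d=d); cv2.imwrite(f"pics/{n}0.png",im); c=cam(n); W=cloud(c,d)
    print(n,"cam at",np.round(ray(c,(256,192))[0]))
    for t,z in(("meter",None),("meter_tip",None),("meter_face",None),("sleeve_mouth",50),("clip_seat",50),("clip_mouth",68),("dock_mouth",50),("dock_home",50),("bottle",0),("tape",0),("beaker",0)):
        for r in models.pinpoint(t,n)[:3]:
            u,v=r["point"]; 
            print(t,round(r["score"],2),np.round([u,v]),"z-plane",None if z is None else np.round(at_z(c,(u,v),z)[:2]),"depth",np.round(W[min(383,int(v)),min(511,int(u))]))
print(monitor.get_state()["time_s"])
E
```

```text
pics
0.0 [ 6.74373733e+02 -2.50388250e-02  2.04323894e+02] [-5.85605346e-04  7.07104007e-01  7.07108978e-01 -6.88810427e-04] 85.41442589502188
scene cam at [  68. -716. 1044.]
meter 0.72 [345. 252.] z-plane None depth [ 594. -251.   76.]
sleeve_mouth 0.57 [349. 256.] z-plane [ 607. -256.] depth [ 604. -258.   56.]
clip_seat 0.97 [296. 236.] z-plane [ 530. -139.] depth [ 534. -132.   38.]
clip_seat 0.73 [252. 201.] z-plane [496.  15.] depth [497.  19.  49.]
clip_seat 0.7 [184. 196.] z-plane [347. 123.] depth [348. 125.  48.]
clip_mouth 0.88 [222. 125.] z-plane [562. 307.] depth [579. 342.  35.]
clip_mouth 0.84 [173. 135.] z-plane [415. 342.] depth [439. 421.  -4.]
clip_mouth 0.66 [291. 234.] z-plane [ 517. -138.] depth [ 529. -120.   41.]
dock_home 0.56 [249. 149.] z-plane [588. 192.] depth [573. 170.  75.]
dock_home 0.45 [347. 255.] z-plane [ 606. -250.] depth [ 599. -255.   64.]
bottle 0.81 [309. 185.] z-plane [686.  19.] depth [657. -12.  48.]
tape 0.88 [228. 265.] z-plane [359. -98.] depth [359. -96.  -1.]
beaker 0.72 [211. 236.] z-plane [362.   5.] depth [354. -11.  26.]
beaker 0
[... 643 characters left out ...]
clip_seat 0.76 [203. 168.] z-plane [429. 346.] depth [465. 485.   6.]
clip_mouth 0.9 [192. 189.] z-plane [338. 126.] depth [378. 295.   2.]
clip_mouth 0.81 [199. 162.] z-plane [422. 359.] depth [461. 512.  21.]
clip_mouth 0.76 [297. 218.] z-plane [ 518. -145.] depth [587. -19.   2.]
dock_mouth 0.83 [266. 178.] z-plane [583. 181.] depth [578. 169.  55.]
dock_home 0.61 [266. 175.] z-plane [594. 205.] depth [578. 170.  64.]
bottle 0.87 [320. 210.] z-plane [672.   5.] depth [657. -16.  12.]
tape 0.69 [351. 235.] z-plane [ 669. -154.] depth [ 595. -253.   64.]
tape 0.56 [226. 246.] z-plane [358. -91.] depth [ 346. -125.   20.]
beaker 0.91 [216. 230.] z-plane [363.  -3.] depth [359. -15.   6.]
1.2
```

Run:
```python
import cv2
im=cv2.imread("pics/scene0.png")
cv2.imwrite("pics/s1.png",cv2.resize(im[100:330,130:430],(780,598),interpolation=cv2.INTER_CUBIC))
im=cv2.imread("pics/side0.png")
cv2.imwrite("pics/s2.png",cv2.resize(im[120:300,160:400],(796,597),interpolation=cv2.INTER_CUBIC))
```

```text
(no output)
```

View pics/s1.png

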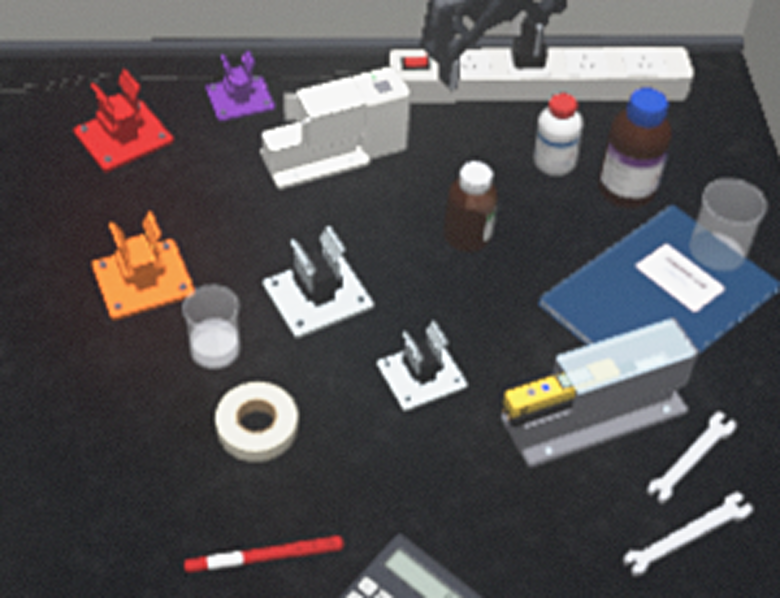

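View pics/s2.png

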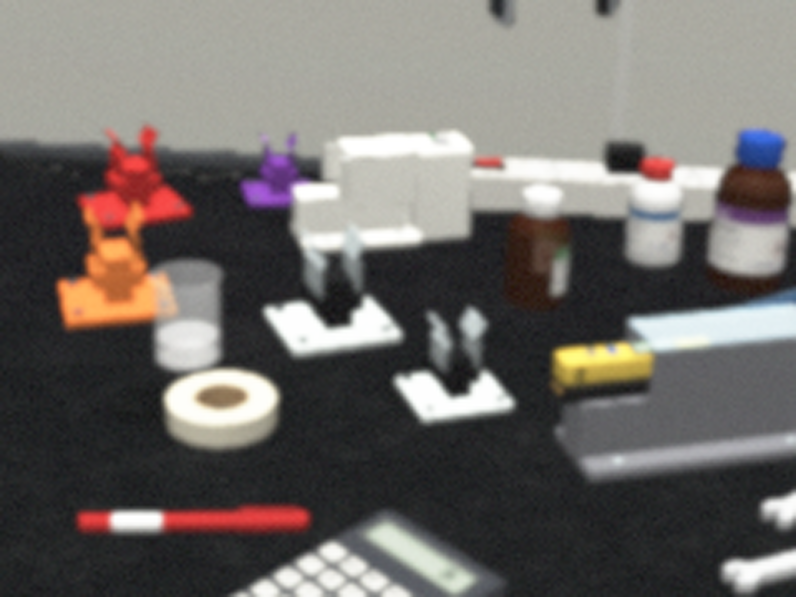

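Clip candidates (scene px): red (177,145), purple (222,135) and orange (184,205) are excluded. Of the two grey ones, (253,205) is the larger foot and (293,242) the smaller, so (253,205) is the one meant; the enlarged crop confirms it. The meter's butt shows at (337,252) and the dock is at (258,148), with its mouth to the left.

Run:
```python
from h import *
for n in("scene","side"):
    f=np.load(f"{n}0.npz"); im=f["im"].astype(int); W=cloud(cam(n),f["d"]); ok=f["d"]>0
    def rect(name,m):
        p=W[m&ok]; 
        if len(p)<8: print(n,name,len(p)); return
        r=cv2.minAreaRect(p[:,:2].astype(np.float32)); print(n,name,len(p),"c",np.round(r[0],1),"size",np.round(r[1],1),"ang",round(r[2],1),"z",np.round(np.percentile(p[:,2],[2,50,98])),"med",np.round(np.median(p,0)))
        print("   corners",np.round(cv2.boxPoints(r)).tolist())
    x,y,z=W[...,0],W[...,1],W[...,2]; b,g,r=im[...,0],im[...,1],im[...,2]
    near=lambda cx,cy,R:np.hypot(x-cx,y-cy)<R
    rect("clipfoot",near(495,17,70)&(z>2)&(z<14)&(b>90))
    rect("smallfoot",near(525,-138,55)&(z>2)&(z<14)&(b>90))
    rect("clip jaws",near(495,17,50)&(z>62)&(z<90))
    ye=near(595,-252,120)&(r>b+50)&(g>b+40)
    rect("yellow",ye); rect("yellowtop",ye&(z>74))
    rect("sleeveroof",near(660,-230,120)&(z>86)&(z<98))
    rect("sleevefoot",near(640,-235,150)&(z>2)&(z<12)&(b>70)&(b<200))
    rect("docktop",near(590,180,120)&(z>84)&(z<100))
    rect("dockall",near(590,180,130)&(z>15)&(z<100)&(b>120))
    rect("dockfoot",near(590,180,130)&(z>2)&(z<14)&(b>120))
```

```text
scene clipfoot 538 c [496.9  26.4] size [114.5  98.9] ang 83.8 z [ 3.  8. 12.] med [476.  -3.   8.]
   corners [[442.0, -25.0], [540.0, -36.0], [552.0, 78.0], [454.0, 89.0]]
scene smallfoot 354 c [ 530. -128.] size [64.1 72.1] ang 83.8 z [ 2.  7. 11.] med [ 516. -140.    7.]
   corners [[491.0, -156.0], [562.0, -164.0], [569.0, -100.0], [498.0, -92.0]]
scene clip jaws 107 c [492.2  12.2] size [40.2 43.3] ang 86.2 z [63. 77. 86.] med [506.  11.  77.]
   corners [[469.0, -6.0], [513.0, -9.0], [515.0, 31.0], [472.0, 34.0]]
scene yellow 235 c [ 587.7 -216.5] size [79.  66.4] ang 71.1 z [62. 78. 84.] med [ 574. -244.   78.]
   corners [[544.0, -243.0], [606.0, -265.0], [632.0, -190.0], [569.0, -168.0]]
scene yellowtop 166 c [ 577.8 -239.1] size [23.  62.1] ang 80.5 z [74. 80. 84.] med [ 574. -241.   80.]
   corners [[545.0, -245.0], [606.0, -256.0], [610.0, -233.0], [549.0, -223.0]]
scene sleeveroof 830 c [ 665.6 -254.7] size [ 47.8 126.4] ang 80.1 z [87. 93. 96.] med [ 663. -256.   93.]
   corners [[599.0, -267.0], [724.0, -289.0], [732.0, -242.0], [607.0, -220.0]]
scene sleevefoot 997 c
[... 1769 characters left out ...]
eevefoot 690 c [ 664.7 -228.5] size [237.3 292.3] ang 19.8 z [ 2.  9. 12.] med [ 650. -274.    9.]
   corners [[504.0, -131.0], [603.0, -406.0], [826.0, -326.0], [727.0, -51.0]]
side docktop 295 c [627.5 181.4] size [ 56.  130.2] ang 79.3 z [84. 93. 95.] med [628. 171.  93.]
   corners [[558.0, 166.0], [686.0, 142.0], [697.0, 197.0], [569.0, 221.0]]
side dockall 1361 c [624.8 218.4] size [140.6 166.8] ang 72.1 z [17. 57. 95.] med [615. 168.  57.]
   corners [[524.0, 177.0], [683.0, 126.0], [726.0, 260.0], [567.0, 311.0]]
side dockfoot 209 c [599.3 204.5] size [131.1 206.3] ang 53.4 z [ 2.  9. 14.] med [603. 163.   9.]
   corners [[477.0, 213.0], [643.0, 90.0], [721.0, 196.0], [556.0, 319.0]]
```

```bash
cat >> h.py <<'E'
from scipy.spatial.transform import Rotation as Ro
def pose():
    s=monitor.get_state(); q=np.array(s["tool_rot"]); return s,np.array(s["eef_pos"]),Ro.from_quat(q[[1,2,3,0]])
def go(tgt,yaw=None):
    """shift (first) in tool axes as shares, then turn to a downward tool whose closing axis y has world yaw (deg, mod 180)"""
    s,p,R=pose(); sh=R.inv().apply(np.array(tgt)-p)/300
    print("t",round(s["time_s"],2),"at",np.round(p,1),"y-yaw",round(np.degrees(np.arctan2(*R.as_matrix()[[1,0],1])),2),"q7",round(s["qpos"][6],2),"w",round(s["gripper_width"],1),"F",np.round(s["ft_force"],1))
    print("  shift",np.round(sh,4),"rows>=",round(np.linalg.norm(sh)*6,1))
    if yaw is not None:
        out=[]
        for yw in(yaw,yaw+180):
            a=np.radians(yw); y=np.array([np.cos(a),np.sin(a),0]); z=np.array([0,0,-1.]); T=Ro.from_matrix(np.stack([np.cross(y,z),y,z],1))
            out.append(np.round((R.inv()*T).as_rotvec()/(np.pi/2),4))
        print("  turns",out, "rows",[round(np.linalg.norm(o)*90/8.59,1) for o in out])
E
python3 - <<'E'
from h import *
c=cam("wrist"); o,d=ray(c,(256,192)); print(o,d,c[0]); go([440,15,280],0)
E
```

```text
[674.64567664  65.67267483 374.25853276] [ 0.01298772 -0.27954712 -0.96032602] [[281.73554507   0.         252.39805465]
 [  0.         281.73554507 186.52328539]
 [  0.           0.           1.        ]]
t 1.2 at [675.   -0.  205.3] y-yaw -0.0 q7 -0.08 w 85.2 F [-0.   1.  -0.1]
  shift [ 0.05   -0.7834 -0.249 ] rows>= 4.9
  turns [array([ 0.0001,  0.    , -0.    ]), array([ 0.e+00, -1.e-04,  2.e+00])] rows [np.float64(0.0), np.float64(21.0)]
```

Emit:
{"op": "carry_out", "data": {
  "targets": [
    [[0,0,0,-0.025,-0.146,0,0],[0,0,0,-0.025,-0.146,0,0],[0,0,0,-0.025,-0.146,0,0],[0,0,0,-0.025,-0.146,0,0],[0,0,0,0,0,0,0],[0,0,0,0,0,0,0]]
  ]
}}

```text
time_s: 1.8
eef_pos: [499.6, -30.2, 205.9]
tool_rot: [0.0, 0.707, 0.707, 0.001]
ft_force: [1.0, 0.8, 1.2]
gripper_width: 85.7
grasp_force: 0.0
```

Run:
```python
from h import *
go([500,-30,200],0)
c=cam("wrist"); im,d=viewer.capture("wrist"); np.savez("w1.npz",im=im,d=d,K=c[0],R=c[1],t=c[2]); cv2.imwrite("pics/w1.png",cv2.resize(im,(780,585),interpolation=cv2.INTER_CUBIC))
for t,z in(("clip_seat",50),("clip_mouth",68),("dock_mouth",50),("beaker",0)):
    for r in models.pinpoint(t,"wrist")[:3]: print(t,round(r["score"],2),np.round(r["point"]),np.round(at_z(c,r["point"],z),1))
W=cloud(c,d)
x,y,z=W[...,0],W[...,1],W[...,2]; near=np.hypot(x-492,y-13)<75
for nm,m in(("foot",near&(z>3)&(z<16)&(im.max(2)>90)),("jaws>66",near&(z>66)&(z<90)),("top>78",near&(z>77)&(z<90)),("post",near&(z>40)&(z<56)&(np.hypot(x-492,y-13)<35))):
    p=W[m]; r=cv2.minAreaRect(p[:,:2].astype(np.float32)); print(nm,len(p),np.round(r[0],1),np.round(r[1],1),round(r[2],1),np.round(np.percentile(p[:,2],[2,50,98])),np.round(cv2.boxPoints(r)).tolist())
```

```text
t 1.8 at [499.6 -30.2 205.9] y-yaw -0.03 q7 -0.06 w 85.7 F [1.  0.8 1.2]
  shift [0.0006 0.0012 0.0197] rows>= 0.1
  turns [array([ 0.0009, -0.0001, -0.0003]), array([-1.0000e-04, -1.4000e-03,  1.9997e+00])] rows [np.float64(0.0), np.float64(21.0)]
clip_seat 0.75 [100.  21.] [342.2 124.4  50. ]
clip_seat 0.7 [246. 132.] [492.2  11.9  50. ]
clip_seat 0.65 [276. 239.] [ 529.7 -120.8   50. ]
clip_mouth 0.91 [274. 242.] [ 525.2 -115.2   68. ]
clip_mouth 0.75 [92. 14.] [344.3 125.6  68. ]
clip_mouth 0.69 [244. 136.] [490.5   8.6  68. ]
beaker 0.71 [329. 324.] [ 621.7 -291.7    0. ]
beaker 0.58 [147. 135.] [361.5   4.4   0. ]
foot 2941 [492.4  13. ] [80.1 89.9] 86.0 [ 7.  8. 12.] [[445.0, -24.0], [534.0, -30.0], [540.0, 50.0], [450.0, 56.0]]
jaws>66 759 [492.4  13.2] [35.8 43.9] 86.1 [69. 78. 84.] [[469.0, -3.0], [513.0, -6.0], [516.0, 30.0], [472.0, 33.0]]
top>78 417 [492.4  13.2] [35.6 43.9] 86.4 [77. 82. 84.] [[469.0, -3.0], [513.0, -6.0], [515.0, 30.0], [472.0, 32.0]]
post 710 [491.8  13.1] [38.1 24.2] 86.1 [49. 50. 52.] [[478.0, -5.0], [503.0, -7.0], [505.0, 31.0], [481.0, 33.0]]
```

View pics/w1.png

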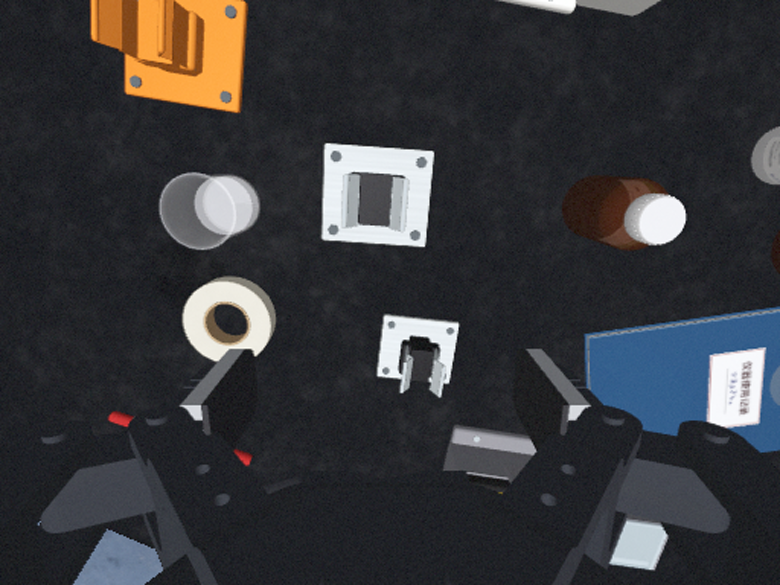

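The wrist view shows the 80 x 90 grey clip at (376,195), with its jaws running along world y. Its fitted size matches the description. Next I'll look at the dock.

Emit:
{"op": "carry_out", "data": {
  "targets": [
    [[0,0,0,0.134,0.084,0,0],[0,0,0,0.134,0.084,0,0],[0,0,0,0.134,0.084,0,0],[0,0,0,0.134,0.084,0,0],[0,0,0,0,0,0,0],[0,0,0,0,0,0,0]]
  ]
}}

```text
time_s: 2.65
eef_pos: [601.0, 132.4, 204.3]
tool_rot: [-0.0, 0.706, 0.708, -0.0]
ft_force: [0.6, -0.8, -0.0]
gripper_width: 85.0
grasp_force: 0.0
```

Run:
```python
from h import *
go([480,-218,200],-100)
c=cam("wrist"); im,d=viewer.capture("wrist"); np.savez("w2.npz",im=im,d=d,K=c[0],R=c[1],t=c[2]); cv2.imwrite("pics/w2.png",cv2.resize(im,(780,585),interpolation=cv2.INTER_CUBIC))
for t,z in(("dock_mouth",50),("dock_home",50)):
    for r in models.pinpoint(t,"wrist")[:3]: print(t,round(r["score"],2),np.round(r["point"]),np.round(at_z(c,r["point"],z),1))
W=cloud(c,d)
x,y,z=W[...,0],W[...,1],W[...,2]; near=(np.hypot(x-600,y-185)<130)&(im.min(2)>90)
for nm,m in(("foot",near&(z>3)&(z<16)),("z45-55",near&(z>46)&(z<55)),("top>85",near&(z>85)&(z<99)),("z60-85",near&(z>60)&(z<85))):
    p=W[m]
    if len(p)<5: print(nm,len(p));continue
    r=cv2.minAreaRect(p[:,:2].astype(np.float32)); print(nm,len(p),np.round(r[0],1),np.round(r[1],1),round(r[2],1),np.round(np.percentile(p[:,2],[2,50,98])),np.round(cv2.boxPoints(r)).tolist())
```

```text
t 2.65 at [601.  132.4 204.3] y-yaw 0.15 q7 -0.33 w 85.0 F [ 0.6 -0.8 -0. ]
  shift [-1.1669 -0.4064  0.015 ] rows>= 7.4
  turns [array([-5.0000e-04,  7.0000e-04,  1.1128e+00]), array([-7.000e-04, -5.000e-04, -8.872e-01])] rows [np.float64(11.7), np.float64(9.3)]
dock_mouth 0.56 [235. 115.] [580.5 192.8  50. ]
dock_home 0.9 [240. 118.] [586.6 189.6  50. ]
dock_home 0.58 [232. 115.] [578.1 193.2  50. ]
foot 893 [572.  219.4] [119.4 113.9] 34.9 [ 7. 10. 12.] [[490.0, 232.0], [556.0, 139.0], [654.0, 207.0], [588.0, 300.0]]
z45-55 1055 [555.5 191.2] [39. 42.] 80.2 [49. 50. 52.] [[531.0, 176.0], [573.0, 168.0], [580.0, 207.0], [538.0, 214.0]]
top>85 5771 [632.2 183. ] [ 52.5 132.2] 80.4 [88. 92. 94.] [[563.0, 168.0], [693.0, 146.0], [702.0, 198.0], [571.0, 220.0]]
z60-85 22 [615.1 185.4] [48.5 96. ] 79.5 [63. 78. 85.] [[563.0, 170.0], [658.0, 153.0], [667.0, 200.0], [572.0, 218.0]]
```

View pics/w2.png

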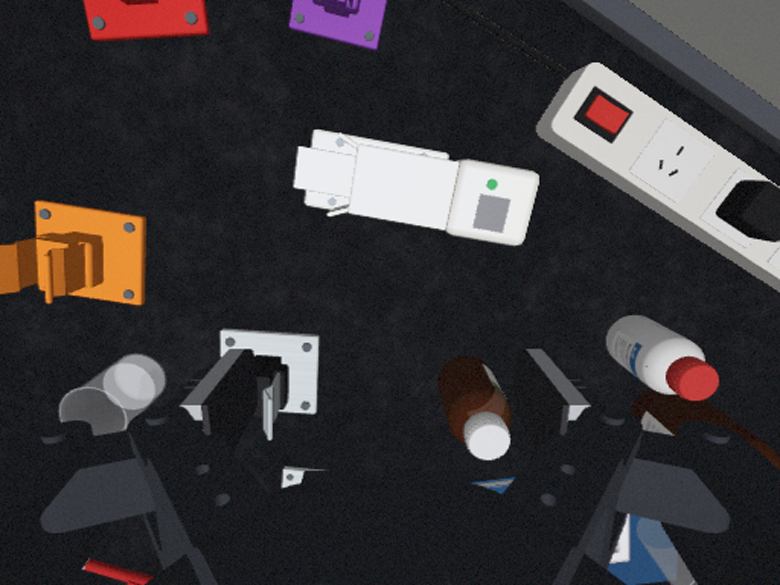

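Run:
```python
from h import *
f=np.load("w2.npz"); im,d=f["im"],f["d"]; W=cloud((f["K"],f["R"],f["t"]),d); x,y,z=W[...,0],W[...,1],W[...,2]
m=(np.hypot(x-600,y-185)<130)&(im.min(2)>90)
top=W[m&(z>88)&(z<97)][:,:2]
a=np.radians(-9.6); e=np.array([np.cos(a),np.sin(a)]); n=np.array([-e[1],e[0]]); o=np.array([577,192.])
uv=np.stack([(top-o)@e,(top-o)@n],1)
for k in range(-20,130,6):
    s=uv[(uv[:,0]>=k)&(uv[:,0]<k+6)]; 
    if len(s): print("top",k,len(s),np.round(s[:,1].min(),1),np.round(s[:,1].max(),1))
l=W[m&(z>46)&(z<54)][:,:2]; uv=np.stack([(l-o)@e,(l-o)@n],1)
for k in range(-50,6,5):
    s=uv[(uv[:,0]>=k)&(uv[:,0]<k+5)]
    if len(s): print("ledge",k,len(s),np.round(s[:,0].min(),1),np.round(s[:,1].min(),1),np.round(s[:,1].max(),1))
```

```text
top -14 8 -24.6 26.3
top -8 17 -25.2 25.0
top -2 74 -22.2 22.3
top 4 284 -21.7 21.9
top 10 287 -21.8 22.0
top 16 284 -21.9 21.9
top 22 284 -21.8 22.0
top 28 284 -21.7 21.9
top 34 282 -21.8 22.0
top 40 287 -21.8 21.9
top 46 279 -21.8 22.0
top 52 276 -21.8 22.0
top 58 278 -21.9 21.9
top 64 268 -22.2 22.2
top 70 310 -24.3 24.2
top 76 304 -24.4 24.3
top 82 306 -24.2 24.3
top 88 271 -24.3 24.1
top 94 309 -24.5 24.3
top 100 294 -24.1 24.8
top 106 299 -24.2 24.3
top 112 285 -24.2 24.3
top 118 102 -22.9 22.2
ledge -45 53 -42.1 -14.7 14.5
ledge -40 124 -39.9 -14.6 15.1
ledge -35 123 -35.0 -14.8 15.0
ledge -30 126 -30.0 -14.9 14.8
ledge -25 127 -25.0 -14.8 15.0
ledge -20 126 -19.8 -14.5 14.9
ledge -15 124 -15.0 -23.9 15.0
ledge -10 127 -10.0 -22.0 15.1
ledge -5 123 -5.0 -14.8 15.0
ledge 0 1 0.0 11.8 11.8
```

Emit:
{"op": "carry_out", "data": {
  "targets": [
    [[0,0,0,-0.15,-0.05,0,0],[0,0,0,-0.15,-0.05,0,0],[0,0,0,-0.15,-0.05,0,0],[0,0,0,-0.15,-0.05,0,0],[0,0,0,-0.15,-0.05,0,0],[0,0,0,-0.15,-0.05,0,0],[0,0,0,-0.15,-0.05,0,0],[0,0,0,-0.1,-0.05,0,0]]
  ]
}}

```text
time_s: 3.6
eef_pos: [478.2, -218.9, 205.9]
tool_rot: [0.001, 0.709, 0.705, -0.0]
ft_force: [0.3, 0.1, -0.2]
gripper_width: 85.6
grasp_force: 0.0
```

Emit:
{"op": "carry_out", "data": {
  "targets": [
    [[0,0,0.093,0,0,0,0],[0,0,0.093,0,0,0,0],[0,0,0.093,0,0,0,0],[0,0,0.093,0,0,0,0],[0,0,0.093,0,0,0,0],[0,0,0.093,0,0,0,0],[0,0,0.093,0,0,0,0],[0,0,0.093,0,0,0,0]]
  ]
}}

```text
time_s: 4.4
eef_pos: [479.5, -215.3, 205.6]
tool_rot: [0.0, 0.981, 0.196, 0.0]
ft_force: [0.2, -0.5, 0.4]
gripper_width: 85.4
grasp_force: 0.0
```

Emit:
{"op": "carry_out", "data": {
  "targets": [
    [[0,0,0.093,0,0,0,0],[0,0,0.093,0,0,0,0],[0,0,0.093,0,0,0,0],[0,0,0.09,0,0,0,0],[0,0,0,0,0,0,0],[0,0,0,0,0,0,0]]
  ]
}}

```text
time_s: 5.0
eef_pos: [480.0, -214.8, 205.5]
tool_rot: [-0.0, 0.996, -0.087, 0.0]
ft_force: [0.3, -1.0, -0.4]
gripper_width: 85.3
grasp_force: 0.0
```

Run:
```python
from h import *
c=cam("wrist"); im,d=viewer.capture("wrist"); cv2.imwrite("pics/w3.png",cv2.resize(im,(780,585),interpolation=cv2.INTER_CUBIC))
W=cloud(c,d); I=im.astype(int)
x,y,z=W[...,0],W[...,1],W[...,2]; near=np.hypot(x-620,y+245)<150
ye=near&(I[...,2]>I[...,0]+50)&(I[...,1]>I[...,0]+40)
def rect(nm,m):
    p=W[m]
    if len(p)<5: print(nm,len(p));return
    r=cv2.minAreaRect(p[:,:2].astype(np.float32)); print(nm,len(p),np.round(r[0],1),np.round(r[1],1),round(r[2],1),np.round(np.percentile(p[:,2],[2,50,98]),1),np.round(cv2.boxPoints(r),1).tolist())
out=near&((x-603)*np.cos(.174)-(y+245)*np.sin(.174)<-3)
rect("yellowtop",ye&(z>76)&(z<84)&out); rect("skirt",out&(z>60)&(z<70)); rect("ledge",out&(z>46)&(z<54)); rect("roof",near&(z>87)&(z<97)); rect("meter60-84",out&(z>60)&(z<84))
go([565,-238,150],-100)
```

```text
yellowtop 981 [ 574.3 -239.3] [19.6 52.4] 79.8 [77.5 80.1 81.8] [[546.7999877929688, -244.3000030517578], [598.4000244140625, -253.5], [601.7999877929688, -234.3000030517578], [550.2000122070312, -225.0]]
skirt 457 [ 553.4 -195.1] [ 57.5 150.1] 25.9 [60.5 63.6 65.5] [[494.79998779296875, -140.0], [560.2999877929688, -275.1000061035156], [612.0, -250.10000610351562], [546.5, -115.0]]
ledge 56 [ 550.9 -195.1] [ 28.1 142.1] 20.6 [47.2 50.5 53.7] [[512.7000122070312, -133.60000610351562], [562.7000122070312, -266.6000061035156], [589.0, -256.70001220703125], [539.0, -123.69999694824219]]
roof 2007 [ 620.1 -247.8] [43.8 32.8] 80.0 [90.7 92.3 93.9] [[600.0999755859375, -266.5], [632.4000244140625, -272.20001220703125], [640.0999755859375, -229.10000610351562], [607.7999877929688, -223.3000030517578]]
meter60-84 1623 [ 553.4 -195.1] [ 57.5 150.1] 25.9 [61.3 79.8 82.2] [[494.79998779296875, -140.0], [560.2999877929688, -275.1000061035156], [612.0, -250.10000610351562], [546.5, -115.0]]
t 5.05 at [ 480.2 -214.6  205.5] y-yaw -100.04 q7 -1.34 w 85.1 F [-0.2  0.4  0.5]
  shift [0.292  0.0275 0.185 ] rows>= 2.1
  turns [array([-0.0001, -0.0002, -0.0004]), array([-3.0000e-04,  1.0000e-04,  1.9996e+00])] rows [np.float64(0.0), np.float64(21.0)]
```

View pics/w3.png

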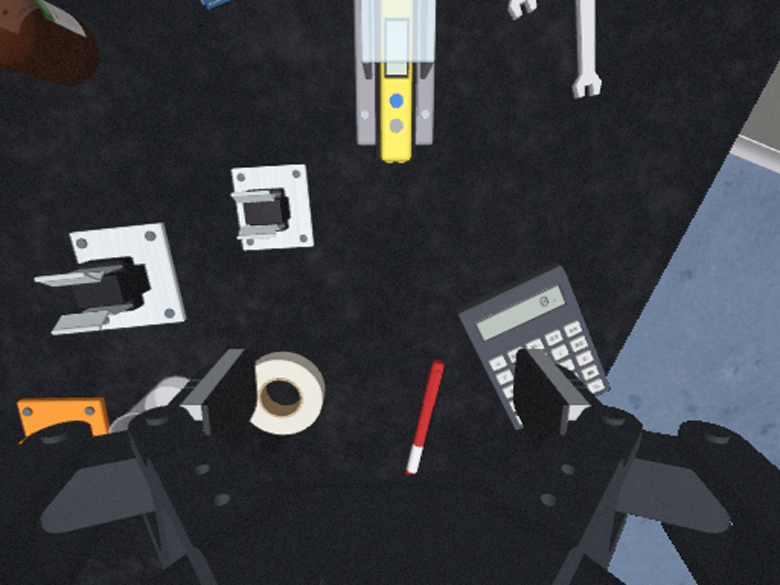

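The meter's butt is at (396,160) in the wrist view, yellow and aligned with the sleeve. Its fitted shell is 19.6 mm wide with the top at z=80, as expected. Approaching now.

Emit:
{"op": "carry_out", "data": {
  "targets": [
    [[0,0,0,0.1,0.009,0.062,0.3],[0,0,0,0.1,0.009,0.062,0.3],[0,0,0,0.099,0.008,0.061,0.3],[0,0,0,0,0,0,0.3],[0,0,0,0,0,0,0.3]]
  ],
  "grip_force": 100
}}

```text
time_s: 5.55
eef_pos: [566.9, -237.9, 149.0]
tool_rot: [-0.0, 0.996, -0.088, -0.001]
ft_force: [-0.3, -0.2, -0.5]
gripper_width: 59.5
grasp_force: 0.0
```

Run:
```python
from h import *
go([567.2,-238,66.5],-100.1)
```

```text
t 5.55 at [ 566.9 -237.9  149. ] y-yaw -100.1 q7 -1.29 w 59.5 F [-0.3 -0.2 -0.5]
  shift [ 0.0014 -0.      0.275 ] rows>= 1.7
  turns [array([0.0001, 0.0012, 0.0001]), array([-1.9000e-03,  1.0000e-04, -1.9999e+00])] rows [np.float64(0.0), np.float64(21.0)]
```

Emit:
{"op": "carry_out", "data": {
  "targets": [
    [[0,0,0,0,0,0.1,0.3],[0,0,0,0,0,0.1,0.3],[0,0,0,0,0,0.07,0.3],[0,0,0,0,0,0,0.5],[0,0,0,0,0,0,1],[0,0,0,0,0,0,1],[0,0,0,0,0,0,1],[0,0,0,0,0,0,1]]
  ],
  "grip_force": 100
}}

```text
time_s: 6.35
eef_pos: [568.1, -237.9, 70.0]
tool_rot: [0.0, 0.996, -0.089, 0.001]
ft_force: [0.7, 0.6, 0.0]
gripper_width: 0.1
grasp_force: 0.0
```

Run:
```python
from h import *
go([567.2,-238,66.5],-100.1); print(pose()[0]["grasp_force"])
```

```text
t 6.35 at [ 568.1 -237.9   70. ] y-yaw -100.16 q7 -1.25 w 0.1 F [0.7 0.6 0. ]
  shift [-0.0031  0.0007  0.0115] rows>= 0.1
  turns [array([ 0.0001, -0.0012, -0.0007]), array([-1.8000e-03, -1.0000e-04,  1.9993e+00])] rows [np.float64(0.0), np.float64(20.9)]
0.0
```

Run:
```python
from h import *
im,d=viewer.capture("side"); a=cv2.resize(im[180:280,300:430],(780,600),interpolation=cv2.INTER_CUBIC)
W=cloud(cam("side"),d); I=im.astype(int); m=(I[...,2]>I[...,0]+50)&(I[...,1]>I[...,0]+40)&(np.hypot(W[...,0]-600,W[...,1]+245)<150); print(m.sum(),np.round(np.percentile(W[m],[1,50,99],axis=0)))
cv2.imwrite("pics/s3.png",a)
```

```text
290 [[ 545. -261.   64.]
 [ 572. -246.   76.]
 [ 605. -227.   83.]]
```

View pics/s3.png

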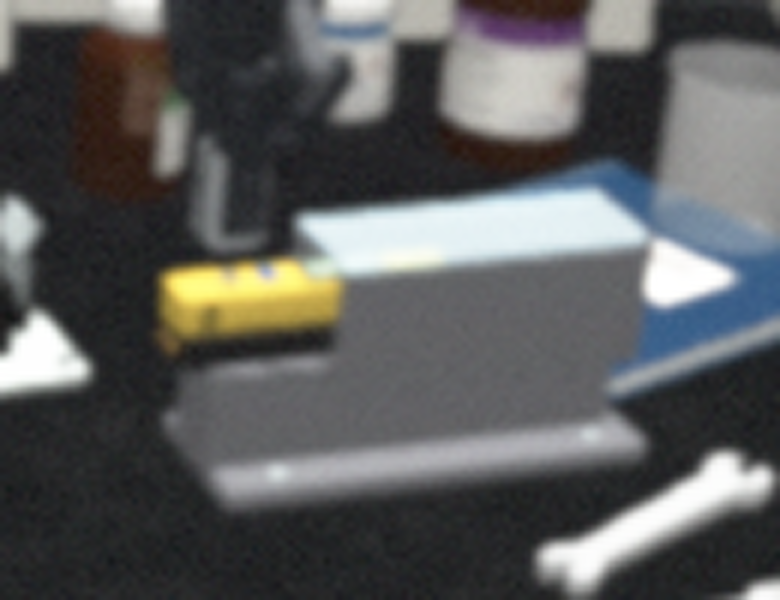

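Run:
```python
from h import *
for n in("side","scene"):
    K,R,t=cam(n)
    for P in([568,-238,70],[568,-238,90],[567,-238,80],[548.5,-234.6,80]):
        p=K@(R@np.array(P,float)+t); print(n,P,np.round(p[:2]/p[2],1))
im,d=viewer.capture("scene"); W=cloud(cam("scene"),d); W2=cloud(cam("side"),viewer.capture("side")[1])
print("side finger",np.round(W2[205:222:3,336:342:2]).tolist())
cv2.imwrite("pics/s4.png",cv2.resize(im[160:290,280:450],(784,600),interpolation=cv2.INTER_CUBIC))
```

```text
side [568, -238, 70] [337.2 230.8]
side [568, -238, 90] [338.  222.6]
side [567, -238, 80] [337.2 226.8]
side [548.5, -234.6, 80] [329.1 227.5]
scene [568, -238, 70] [332.5 253.2]
scene [568, -238, 90] [333.5 248.3]
scene [567, -238, 80] [332.7 251. ]
scene [548.5, -234.6, 80] [325.5 253.3]
side finger [[[553.0, -247.0, 138.0], [549.0, -260.0, 144.0], [550.0, -266.0, 146.0]], [[557.0, -242.0, 128.0], [557.0, -249.0, 131.0], [562.0, -250.0, 131.0]], [[559.0, -240.0, 120.0], [558.0, -249.0, 124.0], [562.0, -250.0, 124.0]], [[559.0, -241.0, 114.0], [559.0, -249.0, 117.0], [564.0, -248.0, 115.0]], [[557.0, -245.0, 109.0], [560.0, -247.0, 109.0], [564.0, -249.0, 109.0]], [[558.0, -244.0, 101.0], [564.0, -243.0, 99.0], [568.0, -244.0, 99.0]]]
```

View pics/s4.png

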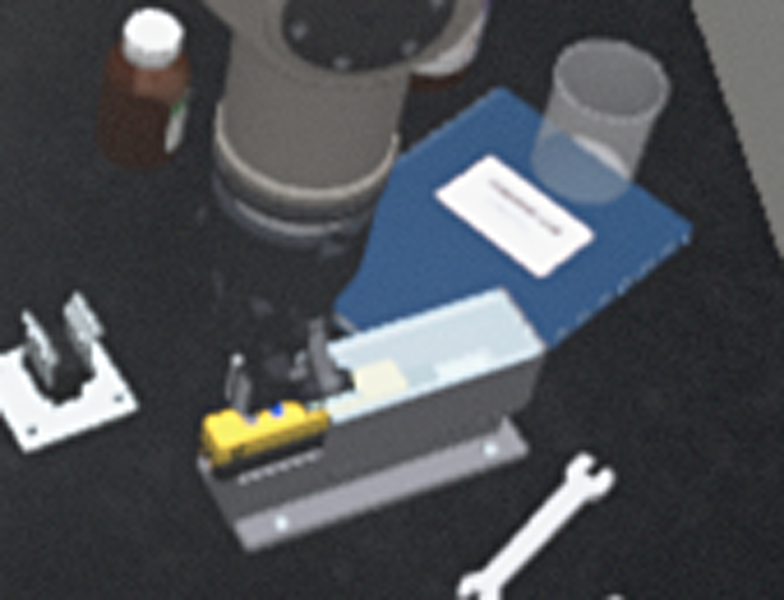

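Run:
```python
from h import *
go([567.2,-238,66.5],-100.1); s=pose()[0]; print(s["qpos"],s["gripper_width"],s["grasp_force"])
c=cam("wrist"); print(ray(c,(256,192))[0]); im,d=viewer.capture("wrist"); cv2.imwrite("pics/w4.png",cv2.resize(im,(780,585),interpolation=cv2.INTER_CUBIC))
W=cloud(c,d); x,y,z=W[...,0],W[...,1],W[...,2]; I=im.astype(int)
m=(I[...,2]>I[...,0]+50)&(I[...,1]>I[...,0]+40)&(np.hypot(x-575,y+240)<60); print("yellow",m.sum(),np.round(np.percentile(W[m],[2,50,98],axis=0)))
m=(np.hypot(x-568,y+240)<60)&(z>84)&(z<135)
vv,uu=np.nonzero(m)
for zz in range(84,135,6):
    k=m&(z>=zz)&(z<zz+6); p=W[k]
    if len(p): print(zz,len(p),np.round(p.min(0)),np.round(p.max(0)))
```

```text
t 6.5 at [ 567.7 -237.7   69.2] y-yaw -100.16 q7 -1.25 w -0.1 F [-0.3  0.3  0.6]
  shift [-0.0016  0.0012  0.009 ] rows>= 0.1
  turns [array([-0.    , -0.0004, -0.0007]), array([-6.0000e-04,  0.0000e+00,  1.9993e+00])] rows [np.float64(0.0), np.float64(20.9)]
[ 0.06173375  0.55159486  0.31530022  1.83212214 -0.2303017   0.79291885
 -1.25246013] -0.06603094542120654 0.0
[ 631.93769264 -249.33920853  238.19598091]
yellow 1379 [[ 568. -252.   77.]
 [ 585. -241.   80.]
 [ 600. -229.   82.]]
84 3 [ 604. -245.   90.] [ 626. -226.   90.]
90 3607 [ 601. -269.   90.] [ 628. -224.   95.]
96 51 [ 572. -250.   99.] [ 579. -230.  102.]
102 211 [ 572. -252.  102.] [ 580. -226.  108.]
108 278 [ 571. -252.  108.] [ 580. -226.  114.]
114 314 [ 571. -253.  114.] [ 580. -226.  120.]
120 307 [ 572. -253.  120.] [ 580. -226.  126.]
126 222 [ 556. -246.  126.] [ 579. -226.  132.]
132 454 [ 557. -250.  132.] [ 581. -231.  135.]
```

View pics/w4.png

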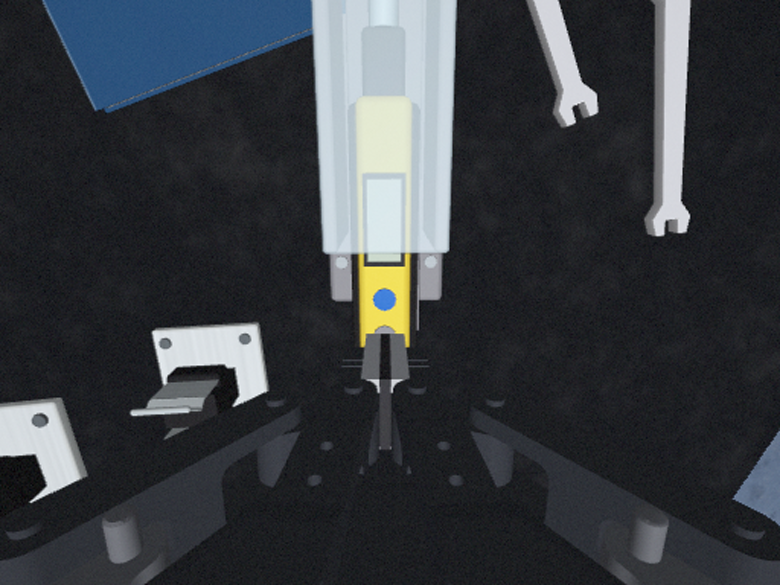

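The fingers shut above the meter: the tips sit about 25 mm higher than the reported TCP suggests. I'll calibrate this with a light touch on the shell top, which is known to be at z=80.

Emit:
{"op": "carry_out", "data": {
  "targets": [
    [[0,0,0,0,0,0.02,1],[0,0,0,0,0,0.015,1],[0,0,0,0,0,0,1]]
  ]
}}

```text
time_s: 6.85
eef_pos: [566.8, -237.4, 57.2]
tool_rot: [-0.0, 0.996, -0.089, -0.001]
ft_force: [0.0, 0.6, -0.5]
gripper_width: 0.1
grasp_force: 0.0
```

Emit:
{"op": "carry_out", "data": {
  "targets": [
    [[0,0,0,0,0,0.008,1],[0,0,0,0,0,0,1]]
  ]
}}

```text
time_s: 7.05
eef_pos: [567.3, -237.7, 55.5]
tool_rot: [-0.0, 0.996, -0.089, -0.0]
ft_force: [0.3, 0.0, -1.1]
gripper_width: -0.3
grasp_force: 0.0
```

Emit:
{"op": "carry_out", "data": {
  "targets": [
    [[0,0,0,0,0,0.007,1],[0,0,0,0,0,0,1]]
  ]
}}

```text
time_s: 7.25
eef_pos: [567.8, -237.9, 54.2]
tool_rot: [0.0, 0.996, -0.089, 0.0]
ft_force: [-0.8, 0.6, 2.8]
gripper_width: 0.2
grasp_force: 1.6
```

Emit:
{"op": "carry_out", "data": {
  "targets": [
    [[0,0,0,0,0,-0.04,0.3],[0,0,0,0,0,0,0.3],[0,0,0,0,0,0,0.3],[0,0,0,0,0,0,0.3],[0,0,0,0,0,0,0.3]]
  ]
}}

```text
time_s: 7.75
eef_pos: [567.3, -237.6, 65.6]
tool_rot: [-0.0, 0.996, -0.089, -0.0]
ft_force: [-0.0, -0.1, 0.2]
gripper_width: 59.4
grasp_force: 0.0
```

Emit:
{"op": "carry_out", "data": {
  "targets": [
    [[0,0,0,0,0,0.045,0.3],[0,0,0,0,0,0.04,0.3],[0,0,0,0,0,0,0.3],[0,0,0,0,0,0,1],[0,0,0,0,0,0,1],[0,0,0,0,0,0,1],[0,0,0,0,0,0,1],[0,0,0,0,0,0,1]]
  ],
  "grip_force": 100
}}

```text
time_s: 8.55
eef_pos: [567.9, -237.9, 41.0]
tool_rot: [0.0, 0.996, -0.089, 0.0]
ft_force: [-0.5, -0.5, 5.6]
gripper_width: 17.4
grasp_force: 99.4
```

Emit:
{"op": "carry_out", "data": {
  "targets": [
    [[0,0,0,0,0,-0.006,1],[0,0,0,-0.06,0,0,1],[0,0,0,-0.06,0,0,1],[0,0,0,-0.06,0,0,1],[0,0,0,-0.06,0,0,1],[0,0,0,-0.06,0,0,1],[0,0,0,-0.06,0,0,1],[0,0,0,-0.06,0,0,1]]
  ]
}}

```text
time_s: 9.35
eef_pos: [442.6, -215.2, 41.9]
tool_rot: [-0.0, 0.996, -0.089, -0.0]
ft_force: [-0.3, -0.2, -1.3]
gripper_width: 17.1
grasp_force: 98.6
```

Run:
```python
from h import *
go([443,-215,180],-100.1)
c=cam("wrist"); im,d=viewer.capture("wrist"); cv2.imwrite("pics/w5.png",cv2.resize(im,(780,585),interpolation=cv2.INTER_CUBIC))
W=cloud(c,d); x,y,z=W[...,0],W[...,1],W[...,2]; I=im.astype(int)
m=(I[...,2]>I[...,0]+50)&(I[...,1]>I[...,0]+40)&(np.hypot(x-480,y+220)<100)&(z>50)&(z<100)
p=W[m]; r=cv2.minAreaRect(p[:,:2].astype(np.float32)); print(len(p),np.round(cv2.boxPoints(r),1).tolist(),np.percentile(p[:,2],[2,50,98]))
A=np.c_[p[:,:2]-p[:,:2].mean(0),np.ones(len(p))]; print("slope",np.linalg.lstsq(A,p[:,2],rcond=None)[0])
```

```text
t 9.35 at [ 442.6 -215.2   41.9] y-yaw -100.17 q7 -1.21 w 17.1 F [-0.3 -0.2 -1.3]
  shift [ 0.0011 -0.0008 -0.4602] rows>= 2.8
  turns [array([-0.    ,  0.0002, -0.0008]), array([4.0000e-04, 1.0000e-04, 1.9992e+00])] rows [np.float64(0.0), np.float64(20.9)]
6323 [[421.3999938964844, -222.0], [529.5999755859375, -240.8000030517578], [533.2000122070312, -220.0], [425.0, -201.1999969482422]] [78.32744814 80.97098034 82.42879776]
slope [-8.04959317e-03 -1.22032207e-02  8.08383036e+01]
```

View pics/w5.png

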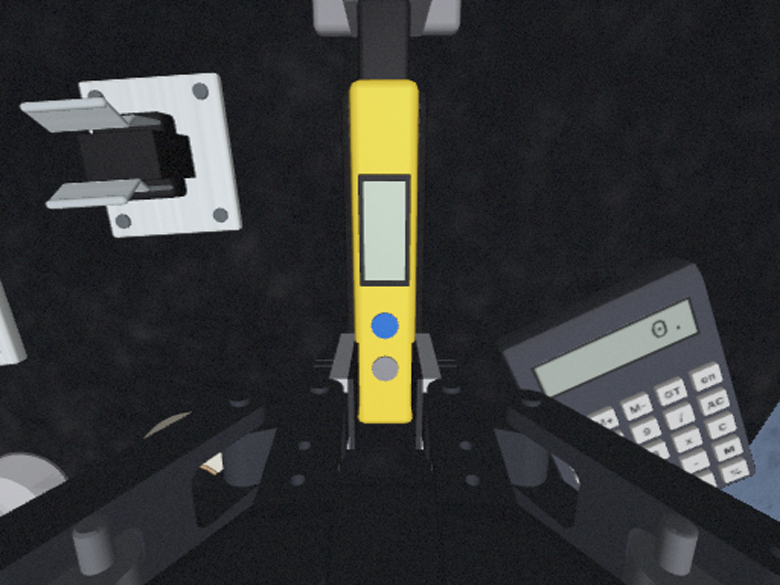

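Emit:
{"op": "carry_out", "data": {
  "targets": [
    [[0,0,0,0,0,-0.12,1],[0,0,0,0,0,-0.15,1],[0,0,0,0,0,-0.15,1],[0,0,-0.089,0,0,-0.04,1],[0,0,-0.089,0,0,0,1],[0,0,-0.089,0,0,0,1],[0,0,-0.089,0,0,0,1],[0,0,-0.089,0,0,0,1]]
  ]
}}

```text
time_s: 10.2
eef_pos: [443.6, -215.4, 180.1]
tool_rot: [-0.0, 0.965, 0.261, -0.0]
ft_force: [-0.7, 0.2, -1.2]
gripper_width: 17.3
grasp_force: 98.6
```

Emit:
{"op": "carry_out", "data": {
  "targets": [
    [[0,0,-0.089,0,0,0,1],[0,0,-0.089,0,0,0,1],[0,0,-0.089,0,0,0,1],[0,0,-0.089,0,0,0,1],[0,0,-0.089,0,0,0,1],[0,0,-0.089,0,0,0,1],[0,0,-0.089,0,0,0,1],[0,0,0,0,0,0,1]]
  ]
}}

```text
time_s: 11.0
eef_pos: [443.5, -215.5, 180.0]
tool_rot: [-0.0, 0.731, 0.682, -0.0]
ft_force: [0.1, -0.3, -1.3]
gripper_width: 17.1
grasp_force: 98.6
```

Run:
```python
from h import *
go([490,-21.9,120],-4.1)
```

```text
t 11.0 at [ 443.5 -215.5  180. ] y-yaw -4.0 q7 0.29 w 17.1 F [ 0.1 -0.3 -1.3]
  shift [0.6546 0.1098 0.1999] rows>= 4.2
  turns [array([-0.0001, -0.0001,  0.0012]), array([ 1.0000e-04, -2.0000e-04, -1.9988e+00])] rows [np.float64(0.0), np.float64(20.9)]
```

Emit:
{"op": "carry_out", "data": {
  "targets": [
    [[0,0,0,0.13,0.022,0,1],[0,0,0,0.13,0.022,0,1],[0,0,0,0.13,0.022,0,1],[0,0,0,0.13,0.022,0,1],[0,0,0,0.134,0.022,0.05,1],[0,0,0,0,0,0.15,1],[0,0,0,0,0,0,1],[0,0,0,0,0,0,1]]
  ]
}}

```text
time_s: 11.8
eef_pos: [489.6, -22.7, 119.9]
tool_rot: [-0.001, 0.733, 0.681, -0.001]
ft_force: [-0.4, 0.4, -1.7]
gripper_width: 17.2
grasp_force: 98.6
```

Run:
```python
from h import *
go([490,-21.9,64],-4.1)
c=cam("wrist"); im,d=viewer.capture("wrist")
W=cloud(c,d); x,y,z=W[...,0],W[...,1],W[...,2]; I=im.astype(int)
m=(I[...,2]>I[...,0]+50)&(I[...,1]>I[...,0]+40)&(np.hypot(x-492,y-13)<80)&(z>120)&(z<190)
p=W[m]; r=cv2.minAreaRect(p[:,:2].astype(np.float32)); print(len(p),np.round(r[0],1),np.round(cv2.boxPoints(r),1).tolist(),r[2],np.percentile(p[:,2],[2,50,98]))
A=np.c_[p[:,:2]-p[:,:2].mean(0),np.ones(len(p))]; print("slope",np.linalg.lstsq(A,p[:,2],rcond=None)[0])
```

```text
t 11.8 at [489.6 -22.7 119.9] y-yaw -4.22 q7 -0.15 w 17.2 F [-0.4  0.4 -1.7]
  shift [0.0029 0.0015 0.1863] rows>= 1.1
  turns [array([-0.0014,  0.0005, -0.0014]), array([8.0000e-04, 2.3000e-03, 1.9986e+00])] rows [np.float64(0.0), np.float64(20.9)]
6310 [491.2  12.6] [[476.8999938964844, -41.29999923706055], [498.0, -42.79999923706055], [505.6000061035156, 66.5], [484.5, 68.0]] 86.02234649658203 [156.33243591 158.93683842 160.42544684]
slope [ 1.42933066e-02 -7.89902203e-03  1.58784149e+02]
```

Emit:
{"op": "carry_out", "data": {
  "targets": [
    [[0,0,0,0.002,0.003,0.09,1],[0,0,0,0,0,0.05,1],[0,0,0,0,0,0.03,1],[0,0,0,0,0,0.01,1],[0,0,0,0,0,0,1]]
  ]
}}

```text
time_s: 12.35
eef_pos: [491.9, -22.0, 66.9]
tool_rot: [0.0, 0.732, 0.681, 0.0]
ft_force: [0.1, -0.1, -0.8]
gripper_width: 17.4
grasp_force: 98.7
```

Emit:
{"op": "carry_out", "data": {
  "targets": [
    [[0,0,0,0,0,0.006,1],[0,0,0,0,0,0,1]]
  ]
}}

```text
time_s: 12.55
eef_pos: [491.6, -21.6, 64.9]
tool_rot: [0.0, 0.732, 0.682, 0.0]
ft_force: [-0.7, -0.3, -0.1]
gripper_width: 17.3
grasp_force: 98.8
```

Emit:
{"op": "carry_out", "data": {
  "targets": [
    [[0,0,0,0,0,0.003,1],[0,0,0,0,0,0,0.3],[0,0,0,0,0,0,0.3],[0,0,0,0,0,0,0.3],[0,0,0,0,0,0,0.3],[0,0,0,0,0,-0.08,0.3],[0,0,0,0,0,-0.12,0.3],[0,0,0,0,0,0,1]]
  ]
}}

```text
time_s: 13.35
eef_pos: [494.4, -21.4, 127.3]
tool_rot: [0.002, 0.732, 0.682, 0.003]
ft_force: [0.8, -0.4, 0.6]
gripper_width: 46.5
grasp_force: 0.0
```

```bash
cat >> h.py <<'E'
def meter(zlo,zhi,cx,cy,R=80):
    c=cam("wrist"); im,d=viewer.capture("wrist")
    W=cloud(c,d); x,y,z=W[...,0],W[...,1],W[...,2]; I=im.astype(int)
    m=(I[...,2]>I[...,0]+50)&(I[...,1]>I[...,0]+40)&(np.hypot(x-cx,y-cy)<R)&(z>zlo)&(z<zhi)
    p=W[m]; r=cv2.minAreaRect(p[:,:2].astype(np.float32)); print(len(p),np.round(r[0],1),np.round(r[1],1),np.round(cv2.boxPoints(r),1).tolist(),round(r[2],1),np.round(np.percentile(p[:,2],[2,50,98]),1))
    A=np.c_[p[:,:2]-p[:,:2].mean(0),np.ones(len(p))]; print("slope",np.round(np.linalg.lstsq(A,p[:,2],rcond=None)[0],3))
    return im
E
python3 - <<'E'
from h import *
meter(65,115,492,13); go([492.4,13.2,100],-4)
E
```

```text
3166 [491.7  14.4] [108.8  21.1] [[477.5, -39.099998474121094], [498.5, -40.599998474121094], [505.8999938964844, 67.9000015258789], [484.8999938964844, 69.4000015258789]] 86.1 [ 99.2 102.5 104.1]
slope [ 6.60000e-02 -1.30000e-02  1.02232e+02]
t 13.4 at [493.2 -21.5 125.4] y-yaw -4.06 q7 -0.15 w 39.1 F [ 0.8  0.7 -0.1]
  shift [ 0.115  -0.0111  0.0848] rows>= 0.9
  turns [array([ 0.0031, -0.0005, -0.0006]), array([-7.0000e-04, -4.9000e-03,  1.9994e+00])] rows [np.float64(0.0), np.float64(20.9)]
```

Emit:
{"op": "carry_out", "data": {
  "targets": [
    [[0,0,0,0.118,-0.004,0,1],[0,0,0,0,0,0.05,1],[0,0,0,0,0,0,1],[0,0,0,0,0,0,1],[0,0,0,0,0,0,1]]
  ]
}}

```text
time_s: 13.9
eef_pos: [492.5, 13.1, 108.4]
tool_rot: [0.0, 0.732, 0.681, -0.0]
ft_force: [0.9, 0.5, 0.2]
gripper_width: -0.0
grasp_force: 0.0
```

Run:
```python
from h import *
go([492,14,77],-4)
```

```text
t 13.9 at [492.5  13.1 108.4] y-yaw -4.12 q7 -0.23 w -0.0 F [0.9 0.5 0.2]
  shift [ 0.003  -0.0017  0.1047] rows>= 0.6
  turns [array([-0.0002,  0.0002, -0.0014]), array([3.0000e-04, 3.0000e-04, 1.9986e+00])] rows [np.float64(0.0), np.float64(20.9)]
```

Emit:
{"op": "carry_out", "data": {
  "targets": [
    [[0,0,0,0.002,0,0.07,1],[0,0,0,0,0,0.035,1],[0,0,0,0,0,0.02,1],[0,0,0,0,0,0,1]]
  ]
}}

```text
time_s: 14.3
eef_pos: [492.1, 14.1, 70.4]
tool_rot: [-0.0, 0.732, 0.682, -0.001]
ft_force: [-0.4, 0.6, -0.1]
gripper_width: -0.1
grasp_force: 0.0
```

Emit:
{"op": "carry_out", "data": {
  "targets": [
    [[0,0,0,0,0,0.02,1],[0,0,0,0,0,0.015,1],[0,0,0,0,0,0,1]]
  ]
}}

```text
time_s: 14.6
eef_pos: [492.2, 14.4, 59.9]
tool_rot: [-0.0, 0.732, 0.682, -0.0]
ft_force: [0.2, -0.1, -0.4]
gripper_width: 0.1
grasp_force: 0.0
```

Emit:
{"op": "carry_out", "data": {
  "targets": [
    [[0,0,0,0,0,0.015,1],[0,0,0,0,0,0.01,1],[0,0,0,0,0,0,1]]
  ]
}}

```text
time_s: 14.9
eef_pos: [492.8, 14.5, 54.0]
tool_rot: [0.0, 0.732, 0.682, 0.0]
ft_force: [-5.3, -0.2, 15.6]
gripper_width: 0.1
grasp_force: 7.9
```

Emit:
{"op": "carry_out", "data": {
  "targets": [
    [[0,0,0,0,0,-0.08,1],[0,0,0,-0.11,0,-0.12,1],[0,0,0,0,0,0,1],[0,0,0,0,0,0,1],[0,0,0,0,0,0,1]]
  ]
}}

```text
time_s: 15.4
eef_pos: [489.6, -17.8, 112.1]
tool_rot: [-0.001, 0.731, 0.682, -0.0]
ft_force: [-0.6, 0.5, 0.2]
gripper_width: 0.1
grasp_force: 0.0
```

Run:
```python
from h import *
im=meter(55,115,492,13); cv2.imwrite("pics/w6.png",im); go([492,14,100],-4)
```

```text
2632 [491.8  14.7] [106.6  20.9] [[477.8999938964844, -37.79999923706055], [498.70001220703125, -39.20000076293945], [505.79998779296875, 67.0999984741211], [484.8999938964844, 68.5]] 86.2 [76.6 80.1 81.6]
slope [ 8.50e-02 -6.00e-03  7.97e+01]
t 15.45 at [489.4 -17.6 111.8] y-yaw -3.98 q7 -0.16 w 0.3 F [ 0.2  0.6 -0.9]
  shift [0.1058 0.0015 0.0395] rows>= 0.7
  turns [array([-0.0013, -0.0001,  0.0002]), array([ 1.0000e-04, -2.0000e-03, -1.9998e+00])] rows [np.float64(0.0), np.float64(21.0)]
```

View pics/w6.png

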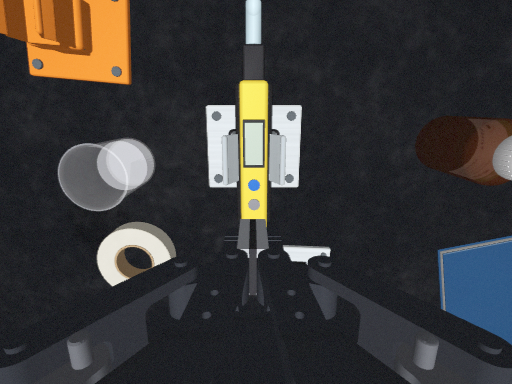

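Run:
```python
from h import *
c=cam("wrist"); im,d=viewer.capture("wrist"); W=cloud(c,d); x,y,z=W[...,0],W[...,1],W[...,2]
a=np.radians(86.1); e=np.array([np.cos(a),np.sin(a)]); n=np.array([-e[1],e[0]]); o=np.array([491.8,14.7])
u=(W[...,:2]-o)@e; v=(W[...,:2]-o)@n
for lo in range(-16,16,2):
    m=(v>=lo)&(v<lo+2)&(abs(u)<45)&(z>55)&(z<95); k=m&(u>20); k2=m&(u<-20)
    print(lo,m.sum(),np.round(np.median(z[m]),2), np.round(np.median(z[k]),2) if k.any() else None,np.round(np.median(z[k2]),2) if k2.any() else None)
```

```text
-16 191 72.79 61.95 61.47
-14 318 64.43 63.6 63.63
-12 203 64.88 64.47 71.7
-10 340 79.65 79.58 79.75
-8 340 80.67 80.54 80.44
-6 367 80.69 80.54 80.44
-4 351 80.9 80.68 80.69
-2 280 80.88 80.55 80.95
0 371 80.86 80.51 80.84
2 370 80.86 80.62 80.59
4 343 80.7 80.43 80.47
6 342 80.34 80.32 80.17
8 250 78.97 78.97 78.84
10 291 64.4 64.25 64.08
12 261 70.1 63.14 62.95
14 151 75.09 None None
```

Emit:
{"op": "carry_out", "data": {
  "targets": [
    [[0,0,0,0.117,0,0,0.3],[0,0,0,0.117,0,0,0.3],[0,0,0,0,0,0,0.3],[0,0,0,0,0,0,0.3],[0,0,0,0,0,0.06,0.3]]
  ]
}}

```text
time_s: 16.0
eef_pos: [496.5, 51.3, 95.8]
tool_rot: [0.001, 0.732, 0.682, 0.001]
ft_force: [0.9, 0.2, -1.0]
gripper_width: 59.5
grasp_force: 0.0
```

Run:
```python
from h import *
go([494.4,52.6,41.5],-4)
```

```text
t 16.0 at [496.5  51.3  95.8] y-yaw -4.06 q7 -0.31 w 59.5 F [ 0.9  0.2 -1. ]
  shift [ 0.0038 -0.0079  0.1809] rows>= 1.1
  turns [array([ 0.0019, -0.0003, -0.0007]), array([-4.0000e-04, -2.9000e-03,  1.9993e+00])] rows [np.float64(0.0), np.float64(20.9)]
```

Emit:
{"op": "carry_out", "data": {
  "targets": [
    [[0,0,0,0.002,-0.003,0.09,0.3],[0,0,0,0,0,0.06,0.3],[0,0,0,0,0,0.025,0.3],[0,0,0,0,0,0,0.3],[0,0,0,0,0,0,1],[0,0,0,0,0,0,1],[0,0,0,0,0,0,1],[0,0,0,0,0,0,1]]
  ],
  "grip_force": 115
}}

```text
time_s: 16.8
eef_pos: [495.2, 52.4, 43.6]
tool_rot: [0.001, 0.732, 0.682, 0.001]
ft_force: [-1.3, -0.2, 5.9]
gripper_width: 16.5
grasp_force: 113.0
```

Run:
```python
from h import *
go([494.4,52.6,41.5],-4); meter(55,115,492,13)
```

```text
t 16.8 at [495.2  52.4  43.6] y-yaw -4.05 q7 -0.32 w 16.5 F [-1.3 -0.2  5.9]
  shift [ 0.0005 -0.0028  0.0071] rows>= 0.0
  turns [array([ 0.0012, -0.0003, -0.0005]), array([-5.0000e-04, -1.9000e-03,  1.9995e+00])] rows [np.float64(0.0), np.float64(20.9)]
2268 [493.1  39.2] [59.2 21. ] [[480.70001220703125, 10.300000190734863], [501.70001220703125, 8.899999618530273], [505.6000061035156, 68.0999984741211], [484.6000061035156, 69.4000015258789]] 86.3 [67.6 79.9 82.6]
slope [-1.8000e-02 -7.4000e-02  7.9102e+01]
```

Emit:
{"op": "carry_out", "data": {
  "targets": [
    [[0,0,0,0,0,-0.02,1],[0,0,0,0,0,-0.03,1],[0,0,0,0,0,-0.04,1],[0,0,0,0,0,-0.08,1],[0,0,0,0,0,-0.12,1],[0,0,0,0,0,-0.14,1],[0,0,0,0,0,0,1],[0,0,0,0,0,0,1]]
  ]
}}

```text
time_s: 17.65
eef_pos: [495.0, 52.3, 173.1]
tool_rot: [0.001, 0.732, 0.682, 0.001]
ft_force: [-0.8, 0.3, -1.9]
gripper_width: 16.8
grasp_force: 113.7
```

Run:
```python
from h import *
go([542,197,190],80.3); im=meter(150,250,492,13); cv2.imwrite("pics/w7.png",im)
```

```text
t 17.65 at [495.   52.3 173.1] y-yaw -4.06 q7 -0.31 w 16.8 F [-0.8  0.3 -1.9]
  shift [ 0.4922  0.1224 -0.0557] rows>= 3.1
  turns [array([ 2.000e-03,  9.000e-04, -9.373e-01]), array([ 1.0000e-03, -2.0000e-03,  1.0627e+00])] rows [np.float64(9.8), np.float64(11.1)]
2228 [493.6  39. ] [59.4 19.7] [[481.70001220703125, 10.0], [501.3999938964844, 8.699999809265137], [505.3999938964844, 67.9000015258789], [485.70001220703125, 69.19999694824219]] 86.2 [197.2 209.3 211. ]
slope [-2.20000e-02 -6.40000e-02  2.08408e+02]
```

View pics/w7.png

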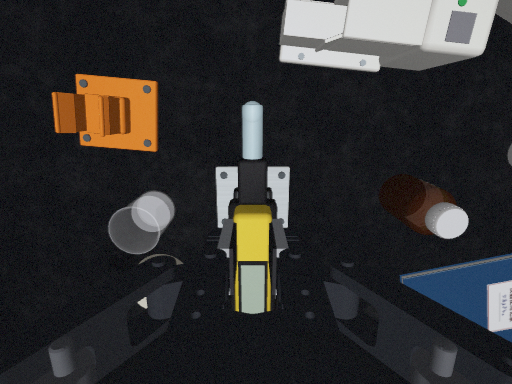

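Emit:
{"op": "carry_out", "data": {
  "targets": [
    [[0,0,-0.09,0,0,-0.02,1],[0,0,-0.09,0,0,0,1],[0,0,-0.09,0,0,0,1],[0,0,-0.09,0,0,0,1],[0,0,-0.09,0,0,0,1],[0,0,-0.09,0,0,0,1],[0,0,-0.09,0,0,0,1],[0,0,-0.09,0,0,0,1]]
  ]
}}

```text
time_s: 18.5
eef_pos: [492.9, 51.9, 175.7]
tool_rot: [-0.002, 0.25, 0.968, -0.001]
ft_force: [0.4, 0.1, -1.7]
gripper_width: 16.4
grasp_force: 113.6
```

Emit:
{"op": "carry_out", "data": {
  "targets": [
    [[0,0,-0.09,0,0,0,1],[0,0,-0.09,0,0,0,1],[0,0,-0.037,0,0,0,1],[0,0,0,0,0,0,1],[0,0,0,0,0,0,1]]
  ]
}}

```text
time_s: 19.0
eef_pos: [493.5, 52.0, 176.3]
tool_rot: [-0.001, 0.086, 0.996, -0.0]
ft_force: [-0.1, -1.2, -1.4]
gripper_width: 16.5
grasp_force: 113.6
```

```bash
cat >> h.py <<'E'
def tail(yaw):
    """held meter seen from wrist: profile of top along its axis, TCP as origin"""
    s,p,R=pose(); c=cam("wrist"); im,d=viewer.capture("wrist"); W=cloud(c,d); I=im.astype(int)
    a=np.radians(yaw); e=np.array([np.cos(a),np.sin(a)]); n=np.array([-e[1],e[0]]); u=(W[...,:2]-p[:2])@e; v=(W[...,:2]-p[:2])@n; z=W[...,2]-p[2]
    Y=(I[...,2]>I[...,0]+50)&(I[...,1]>I[...,0]+40)&(abs(v)<25)&(abs(u)<80)&(z>0)&(z<60)
    for k in range(-60,40,6):
        m=Y&(u>=k)&(u<k+6)
        if m.sum()>10: print(k,m.sum(),"z",np.round(np.median(z[m]),2),"v",np.round(np.percentile(v[m],[1,99]),1),"umax",np.round(u[m].max(),1))
E
python3 - <<'E'
from h import *
go([467.3,210.6,180],80.4); tail(170.3)
E
```

```text
t 19.0 at [493.5  52.  176.3] y-yaw 80.17 q7 1.1 w 16.5 F [-0.1 -1.2 -1.4]
  shift [ 0.1762  0.5061 -0.0121] rows>= 3.2
  turns [array([-0.0005, -0.0014, -0.0025]), array([-2.2000e-03,  7.0000e-04,  1.9975e+00])] rows [np.float64(0.0), np.float64(20.9)]
-42 65 z 35.41 v [-9.7 10. ] umax -36.2
-36 74 z 35.47 v [-9.6  9.9] umax -30.0
-30 73 z 35.75 v [-9.5  9.8] umax -24.1
-24 65 z 35.8 v [-9.4  9.6] umax -18.0
-18 42 z 36.25 v [-8.5  8.9] umax -12.0
-12 241 z 36.44 v [-8.2  8.3] umax -6.0
-6 340 z 36.42 v [-8.   8.2] umax -0.0
0 348 z 36.52 v [-7.9  8.3] umax 5.9
6 371 z 36.53 v [-8.   9.5] umax 12.0
12 621 z 34.42 v [-9.4  9.6] umax 16.8
```

Emit:
{"op": "carry_out", "data": {
  "targets": [
    [[0,0,-0.0025,0.044,0.126,0,1],[0,0,0,0.044,0.126,0,1],[0,0,0,0.044,0.127,0,1],[0,0,0,0.044,0.127,0,1],[0,0,0,0,0,0.15,1],[0,0,0,0,0,0.15,1],[0,0,0,0,0,0.07,1],[0,0,0,0,0,0,1]]
  ]
}}

```text
time_s: 19.85
eef_pos: [464.7, 209.4, 63.2]
tool_rot: [-0.003, 0.083, 0.997, -0.002]
ft_force: [-0.0, -0.4, -0.7]
gripper_width: 16.5
grasp_force: 113.6
```

Run:
```python
from h import *
go([467.5,210.5,49],80.4); tail(170.4)
e=np.array([np.cos(np.radians(-9.6)),np.sin(np.radians(-9.6))]); print("dock frame uv",(pose()[1][:2]-[579.6,191.6])@e,(pose()[1][:2]-[579.6,191.6])@[-e[1],e[0]])
```

```text
t 19.85 at [464.7 209.4  63.2] y-yaw 80.48 q7 0.69 w 16.5 F [-0.  -0.4 -0.7]
  shift [-0.0088  0.0055  0.0472] rows>= 0.3
  turns [array([-0.0027, -0.0037,  0.0009]), array([ 0.0058, -0.0042, -1.9991])] rows [np.float64(0.0), np.float64(20.9)]
-42 71 z 35.08 v [-10.    9.8] umax -36.1
-36 71 z 35.33 v [-9.8  9.6] umax -30.0
-30 74 z 35.69 v [-9.7  9.5] umax -24.1
-24 63 z 35.9 v [-9.6  9.4] umax -18.1
-18 47 z 36.37 v [-8.9  8.7] umax -12.2
-12 257 z 36.44 v [-8.3  8.1] umax -6.0
-6 346 z 36.52 v [-8.1  8.1] umax -0.0
0 348 z 36.63 v [-8.   8.2] umax 6.0
6 391 z 36.62 v [-8.4  9.5] umax 12.0
12 613 z 34.42 v [-9.4  9.6] umax 16.7
dock frame uv -114.8110610444953 -0.5482485518755675
```

Emit:
{"op": "carry_out", "data": {
  "targets": [
    [[0,0,0,0,0.001,0.045,1],[0,0,0,0,0,0,1],[0,0,0,-0.04,0,0,1],[0,0,0,-0.04,0,0,1],[0,0,0,-0.04,0,0,1],[0,0,0,0,0,0,1]]
  ]
}}

```text
time_s: 20.5
eef_pos: [488.3, 205.9, 49.3]
tool_rot: [-0.013, 0.08, 0.997, -0.004]
ft_force: [-36.6, 6.3, 5.5]
gripper_width: 16.4
grasp_force: 114.4
```

```bash
cat >> h.py <<'E'
def dk():
    s,p,R=pose(); e=np.array([np.cos(np.radians(-9.6)),np.sin(np.radians(-9.6))]); q=p[:2]-[579.6,191.6]
    print("dock u,v",np.round([q@e,q@[-e[1],e[0]]],1),"z",round(p[2],1),"F",np.round(s["ft_force"],1))
E
python3 -c "
from h import *
dk(); go([580,191,50],80.4)"
```

```text
dock u,v [-92.4  -1.1] z 49.3 F [-36.6   6.3   5.5]
t 20.5 at [488.3 205.9  49.3] y-yaw 80.82 q7 0.72 w 16.4 F [-36.6   6.3   5.5]
  shift [-0.3095 -0.0004 -0.0102] rows>= 1.9
  turns [array([-0.0062, -0.016 ,  0.0046]), array([ 0.025 , -0.0097, -1.9953])] rows [np.float64(0.2), np.float64(20.9)]
```

Emit:
{"op": "carry_out", "data": {
  "targets": [
    [[0,0,0,0.09,0,0,1],[0,0,0,0,0,0,1],[0,0,0,0,0,0,1]]
  ]
}}

```text
time_s: 20.8
eef_pos: [478.0, 209.6, 53.7]
tool_rot: [0.001, 0.083, 0.997, 0.0]
ft_force: [1.0, -0.2, -2.3]
gripper_width: 16.6
grasp_force: 113.6
```

Run:
```python
from h import *
dk(); go([467.5,210.5,49],80.4); tail(170.4)
for n in("scene","side"):
    im,d=viewer.capture(n); W=cloud(cam(n),d); I=im.astype(int)
    e=np.array([np.cos(np.radians(-9.6)),np.sin(np.radians(-9.6))]); q=W[...,:2]-[579.6,191.6]; u=q@e; v=q@[-e[1],e[0]]; z=W[...,2]
    Y=(I[...,2]>I[...,0]+50)&(I[...,1]>I[...,0]+40)&(u>-120)&(u<20)&(abs(v)<30)&(z>50)&(z<110)
    for k in range(-90,10,10):
        m=Y&(u>=k)&(u<k+10)
        if m.sum()>3: print(n,k,m.sum(),"v",np.round(np.percentile(v[m],[5,95]),1),"z",np.round(np.percentile(z[m],[5,95]),1))
    D=(abs(v)<30)&(u>-50)&(u<30)&(I.min(2)>100)
    for k in range(-48,24,6):
        m=D&(u>=k)&(u<k+6)&(z>40)
        if m.sum()>3: print(n,"dock",k,m.sum(),"v",np.round(np.percentile(v[m],[3,97]),1),"z",np.round(np.percentile(z[m],[3,50,97]),1))
```

```text
dock u,v [-103.2    0.8] z 53.7 F [ 1.  -0.2 -2.3]
t 20.8 at [478.  209.6  53.7] y-yaw 80.49 q7 0.69 w 16.6 F [ 1.  -0.2 -2.3]
  shift [ 0.0351 -0.0028  0.0157] rows>= 0.2
  turns [array([0.0007, 0.0013, 0.001 ]), array([-2.100e-03,  1.100e-03, -1.999e+00])] rows [np.float64(0.0), np.float64(20.9)]
-42 65 z 36.01 v [-10.3  10.6] umax -36.0
-36 74 z 36.05 v [-10.2   9.2] umax -30.0
-30 70 z 35.97 v [-10.1   9.7] umax -24.2
-24 58 z 36.23 v [-9.3  9.6] umax -18.0
-18 44 z 36.5 v [-8.7  8.9] umax -12.1
-12 212 z 36.65 v [-8.1  8.4] umax -6.0
-6 352 z 36.58 v [-8.   8.3] umax -0.0
0 356 z 36.53 v [-7.8  8.4] umax 6.0
6 386 z 36.38 v [-8.1  9. ] umax 12.0
12 680 z 34.43 v [-9.2 10.1] umax 17.7
scene -90 16 v [-12.4  -4.9] z [75.9 91.1]
scene -80 17 v [-9.8 -5. ] z [74.3 90.3]
scene -70 19 v [-11.8  -4. ] z [75.5 89.3]
scene -60 27 v [-10.6   5. ] z [78.1 94.4]
scene -50 24 v [-12.5   3.8] z [76.6 93.8]
scene -40 30 v [-10.2   7.5] z [76.4 94.4]
scene -30 27 v [-9.5  9.1] z [75.3 95.7]
scene -20 24 v [-10.7   9.7] z [80.  94.1]
scene dock -48 27 v [-16.5   9.2] z [ 42.7  88.2 430.3]
scene 
[... 823 characters left out ...]
ide -30 23 v [-9.9  5.4] z [78.3 93.2]
side -20 18 v [-10.3  24.2] z [77.9 93.6]
side dock -48 29 v [-14.5  16.6] z [ 42.1  51.3 147.3]
side dock -42 20 v [-15.7  13.2] z [41.9 52.  94.2]
side dock -36 21 v [-16.7   9.1] z [42.3 52.2 94. ]
side dock -30 17 v [-15.5  12.1] z [42.3 52.  92.6]
side dock -24 18 v [-17.8   9.1] z [40.4 51.8 93.6]
side dock -18 41 v [-27.8  20.5] z [43.9 74.  92.7]
side dock -12 30 v [-25.6  21.4] z [43.1 63.8 89.4]
side dock -6 46 v [-25.   20.8] z [42.3 77.6 93.7]
side dock 0 45 v [-25.7  19.7] z [47.  78.7 94.6]
side dock 6 39 v [-23.8  15.4] z [44.7 75.5 94.7]
side dock 12 40 v [-24.6   7.7] z [44.4 74.4 95.6]
side dock 18 35 v [-25.3   9.3] z [46.7 77.1 94.9]
```

The butt's top edge hit the roof because the arm was still settling and rode about 4 mm high. I'll lower it and retry.

Emit:
{"op": "carry_out", "data": {
  "targets": [
    [[0,0,0,0.01,-0.002,0.025,1],[0,0,0,0,0,0,1],[0,0,0,0,0,0,1],[0,0,0,0,0,0,1]]
  ]
}}

```text
time_s: 21.35
eef_pos: [473.4, 209.4, 45.3]
tool_rot: [-0.0, 0.083, 0.997, -0.0]
ft_force: [-0.7, -0.3, -1.4]
gripper_width: 16.4
grasp_force: 113.6
```

Run:
```python
from h import *
dk(); tail(170.4)
```

```text
dock u,v [-107.6   -0.2] z 45.3 F [-0.7 -0.3 -1.4]
-42 67 z 35.91 v [-10.4  10.6] umax -36.1
-36 73 z 36.31 v [-10.3   9.2] umax -30.1
-30 73 z 35.97 v [-10.1   9.7] umax -24.1
-24 58 z 36.06 v [-9.4  9.5] umax -18.0
-18 39 z 36.52 v [-8.7  8.9] umax -12.1
-12 214 z 36.66 v [-8.1  8.3] umax -6.0
-6 352 z 36.59 v [-8.   8.3] umax -0.0
0 359 z 36.48 v [-7.9  8.3] umax 6.0
6 375 z 36.44 v [-8.2  9.2] umax 12.0
12 683 z 34.51 v [-9.3 10.1] umax 17.5
```

Emit:
{"op": "carry_out", "data": {
  "targets": [
    [[0,0,0,-0.04,0,0,1],[0,0,0,-0.04,0,0,1],[0,0,0,-0.04,0,0,1],[0,0,0,0,0,0,1]]
  ]
}}

```text
time_s: 21.8
eef_pos: [511.6, 202.7, 45.6]
tool_rot: [0.001, 0.084, 0.996, 0.0]
ft_force: [0.6, 0.1, -1.1]
gripper_width: 16.4
grasp_force: 113.6
```

Emit:
{"op": "carry_out", "data": {
  "targets": [
    [[0,0,0,-0.04,0,0,1],[0,0,0,-0.04,0,0,1],[0,0,0,-0.03,0,0,1],[0,0,0,0,0,0,1]]
  ]
}}

```text
time_s: 22.2
eef_pos: [543.2, 197.4, 45.5]
tool_rot: [0.001, 0.084, 0.996, 0.0]
ft_force: [-0.1, 0.2, -1.4]
gripper_width: 16.2
grasp_force: 113.6
```

Run:
```python
from h import *
dk(); tail(170.4)
```

```text
dock u,v [-36.9  -0.3] z 45.5 F [-0.1  0.2 -1.4]
-42 69 z 35.88 v [-10.3  10.7] umax -36.1
-36 75 z 36.34 v [-10.2   9.2] umax -30.1
-30 73 z 35.99 v [-10.1   9.7] umax -24.0
-24 54 z 36.12 v [-9.4  9.3] umax -18.1
-18 44 z 36.5 v [-8.7  8.9] umax -12.1
-12 212 z 36.64 v [-8.2  8.3] umax -6.0
-6 341 z 36.63 v [-7.9  8.3] umax -0.0
0 359 z 36.49 v [-7.9  8.3] umax 6.0
6 381 z 36.41 v [-8.2  9.1] umax 12.0
12 686 z 34.5 v [-9.3 10. ] umax 17.6
```

Nearly home. I'll push the last 4 mm plus 2 mm extra until the back wall resists, then set it down.

Emit:
{"op": "carry_out", "data": {
  "targets": [
    [[0,0,0,-0.012,0,0.002,1],[0,0,0,0,0,0,1],[0,0,0,0,0,0,1]]
  ]
}}

```text
time_s: 22.55
eef_pos: [544.6, 197.5, 44.8]
tool_rot: [-0.0, 0.083, 0.997, -0.0]
ft_force: [-0.4, -0.7, -1.4]
gripper_width: 16.5
grasp_force: 113.6
```

Emit:
{"op": "carry_out", "data": {
  "targets": [
    [[0,0,0,-0.008,0,0.001,1],[0,0,0,0,0,0,1],[0,0,0,0,0,0,1]]
  ]
}}

```text
time_s: 22.85
eef_pos: [546.7, 197.3, 44.4]
tool_rot: [-0.0, 0.083, 0.997, -0.0]
ft_force: [-3.4, 0.8, -0.6]
gripper_width: 16.2
grasp_force: 113.7
```

Run:
```python
from h import *
dk()
```

```text
dock u,v [-33.4   0.1] z 44.4 F [-3.4  0.8 -0.6]
```

Emit:
{"op": "carry_out", "data": {
  "targets": [
    [[0,0,0,-0.005,0,0.002,1],[0,0,0,0,0,0,1],[0,0,0,0,0,0,0.3],[0,0,0,0,0,0,0.3],[0,0,0,0,0,0,0.3],[0,0,0,0,0,0,0.3],[0,0,0,0,0,-0.06,0.3],[0,0,0,0,0,-0.12,0.3]]
  ]
}}

```text
time_s: 23.65
eef_pos: [547.0, 195.7, 96.0]
tool_rot: [-0.002, 0.083, 0.997, -0.001]
ft_force: [0.9, 0.1, -0.1]
gripper_width: 60.4
grasp_force: 0.0
```

Emit:
{"op": "carry_out", "data": {
  "targets": [
    [[0,0,0,0,0,-0.12,0.3],[0,0,0,0.1,0,-0.1,0.3],[0,0,0,0,0,0,0.3],[0,0,0,0,0,0,0.3]]
  ]
}}

```text
time_s: 24.05
eef_pos: [519.6, 201.9, 164.6]
tool_rot: [0.001, 0.082, 0.997, 0.0]
ft_force: [0.2, -0.6, 0.2]
gripper_width: 60.0
grasp_force: 0.0
```

Run:
```python
from h import *
dk(); c=cam("wrist"); im,d=viewer.capture("wrist"); W=cloud(c,d); I=im.astype(int)
e=np.array([np.cos(np.radians(-9.6)),np.sin(np.radians(-9.6))]); q=W[...,:2]-[579.6,191.6]; u=q@e; v=q@[-e[1],e[0]]; z=W[...,2]
Y=(I[...,2]>I[...,0]+50)&(I[...,1]>I[...,0]+40)&(u>-120)&(u<20)&(abs(v)<30)&(z>50)&(z<110)
for k in range(-60,6,6):
    m=Y&(u>=k)&(u<k+6)
    if m.sum()>3: print(k,m.sum(),"umin",np.round(u[m].min(),1),"v",np.round(np.percentile(v[m],[2,98]),1),"z",np.round(np.percentile(z[m],[5,50,95]),1))
    D=(u>=k)&(u<k+6)&(abs(v)<16)&(z>70); print("   across",[np.round(np.median(z[D&(v>=a)&(v<a+4)]),1) if (D&(v>=a)&(v<a+4)).any() else None for a in(-10,-6,-2,2,6)])
go([500,200,200],80.4)
```

```text
dock u,v [-60.9   0.1] z 164.6 F [ 0.2 -0.6  0.2]
   across [None, None, None, None, None]
-54 129 umin -50.5 v [-9.   8.7] z [66.1 76.5 80.5]
   across [np.float64(77.0), np.float64(78.1), np.float64(78.0), np.float64(77.2), np.float64(77.0)]
-48 129 umin -48.0 v [-10.   9.] z [78.5 80.2 81.5]
   across [np.float64(80.0), np.float64(80.3), np.float64(80.2), np.float64(80.4), np.float64(80.2)]
-42 123 umin -41.8 v [-10.1   9.1] z [79.1 80.1 81.3]
   across [np.float64(80.0), np.float64(80.2), np.float64(80.2), np.float64(80.4), np.float64(80.1)]
-36 121 umin -36.0 v [-10.1   9.2] z [78.9 80.2 81.3]
   across [np.float64(80.0), np.float64(80.5), np.float64(80.2), np.float64(80.4), np.float64(80.2)]
-30 125 umin -29.9 v [-10.6   9.3] z [78.4 80.1 81.3]
   across [np.float64(80.0), np.float64(80.3), np.float64(80.4), np.float64(80.5), np.float64(80.0)]
-24 29 umin -24.0 v [-10.6   9.3] z [64.9 79.6 80.6]
   across [np.float64(80.3), np.float64(81.3), np.float64(81.3), np.float64(81.0), np.float64(80.5)]
-18 25 umin -17.8 v [-9.2  9.4] z [77.9 79.6 80.9]
   across [np.float64(80.2), np.float64(81.4), np.float64(81.2), np.float64(81.2), np.float64(80.2)]
-12 27 umin -11.9 v [-9.2  9.5] z [77.7 79.7 81.8]
   across [np.float64(80.0), np.float64(81.4), np.float64(81.1), np.float64(81.4), np.float64(80.6)]
-6 27 umin -5.7 v [-9.3  9.6] z [77.6 79.7 80.8]
   across [np.float64(80.1), np.float64(81.6), np.float64(81.2), np.float64(81.6), np.float64(80.7)]
0 25 umin 0.1 v [-9.3  9.6] z [77.1 79.7 80.7]
   across [np.float64(91.3), np.float64(91.9), np.float64(91.7), np.float64(91.8), np.float64(91.7)]
t 24.1 at [519.4 201.2 163.5] y-yaw 80.5 q7 0.8 w 59.7 F [-0.3 -0.4  0.3]
  shift [ 0.063  -0.0147 -0.1216] rows>= 0.8
  turns [array([-0.0003,  0.0002,  0.0011]), array([-3.0000e-04, -4.0000e-04, -1.9989e+00])] rows [np.float64(0.0), np.float64(20.9)]
```

```bash
python3 -c "
from station import ticket
print(ticket.sign_off())"
```

```text
the job is handed in; nothing more can be done
None
```

The meter is in the charging dock butt-first, let go, level and about 4.5 mm inside the mouth (fully home is 5 mm). I handed the job in at about 24 s; the sign-off returned no verdict, and I viewed 11 pictures, one over the limit of 10.

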